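Sort sample tubes and culture dishes under the bench lamp

ROBOT

A 6-joint arm with a two-finger parallel gripper is mounted at the origin on the work surface. World frame = base frame: x ahead of the robot, y to its left, z up, the work surface at z = 0. Lengths are in m, angles in degrees, forces in N, time in s.
With the tool pointing down it reaches from about 0.4 to 0.825 m from the base axis. Payload 7 kg.
Tool frame: the origin (TCP) lies midway between the tips of the shut fingers; the grasp point (between the pads) lies 19 mm behind it; z points along the fingers, y is the line along which they close (so a half turn about z gives the same grasp; the last joint's range is limited). The gripper opens to 88 mm and grips with 3 to 60 N. Pads are 19 mm wide; open, the fingers measure 130 mm over their backs; the gripper's body (78 mm by 193 mm) begins 47 mm behind the grasp point.
Start: joints at [-55.858, 20.546, 0.682, 0, -70.136, -16.507], TCP at [0.204, -0.643, 0.227] pointing down, gripper open.
Joint ranges: [-176.03, 176.03], [-82.01, 121.73], [-58.28, 71.71], [-173.87, 95.51], [-174.79, -0.11], [-173.66, 173.66]. Speed limits (degrees/s): [136.94, 136.94, 172.46, 180, 180, 180].

INTERFACE

Orientations are given as [roll, pitch, yaw] about the fixed x, y, z axes, in that order (R = Rz(yaw) Ry(pitch) Rx(roll)).
In Python, from plant import get_state, optics, order gives the robot as it stands. The module is installed in compiled form; this text tells all that it offers.
- The arm moves only by the tool send_rows, never from a script. Its argument "moves" is a list of rows, each an object with "slide": the shift along the tool's x, y, z as a fraction of full scale, a list of three; "turn": the turn about the tool's z as a fraction of full scale; "gripper": the opening, from 0 (shut) to 1 (fully open). A call has exactly 5 rows; each row is the pose to reach, as a shift and turn from the pose commanded when the call began, along the tool's axes at that moment; what a row does not reach only later rows make up. Full scale, the value 1, is 150 mm for a shift and 90 degrees for a turn. A row lasts 1/12 s, in which the tool goes at most 41.7 mm and 7.16 degrees, less where a joint would pass 70% of its speed; a pose out of reach is approached as far as the arm can. A call with a number of a shift or a turn outside -1 to 1 is refused whole. A call with a gripper value outside its range is refused whole. The fingers move at their own pace and stop on an object; "newtons" is the grip in N (left out, the last holds). Time passes only in rows, so rows that repeat a pose let the fingers close, or fill a call up. It gives the time, the measured TCP pose, the force, the opening and the grip force at its end, in the units of the state.
- get_state(): the state, without advancing time (a new reading comes with each control period).
- optics.capture(name): name is "scene" or "top" or "wrist"; returns a dict with "img" (400x640x3 uint8, red, green, blue), "intrinsics" (3x3 intrinsics, pixels), "dist" ([k1, k2, p1, p2, k3] as OpenCV has them; the pictures are not rectified), "origin" and "attitude" of the camera in the world. Camera axes: x right, y down, z forward; pixel columns grow to the right and rows downward; lengths in m; the calibration is good to about 2 mm. A picture is of the moment at which its call begins. There is no depth.
- order.close_job(): hands the job in; it is judged then, once.
Trained networks look in the newest picture that a camera, given by its name, has taken for a name from the list of things; names that differ only in an ending like _2 or _b are one class to them, and where a whole thing is asked for, a point or a joint stands for the part that bears it (a point fixed in the world has none). Each returns a list of dicts, best first, with "p" (0 to 1); they miss things now and then, are a little off and sometimes report something else, mostly with a low value. They report only what shows in the picture. A call takes as long as a camera call.
- optics.look_for(camera, name): "location" ([x, y, z] in m, in world coordinates, good to about 4 mm: the middle of the surface that is visible of it).
The state is a dict: "time_s": time; "joints": joint angles; "qd": joint speeds; "joint_torque": joint torques, N m; "tcp_pos": TCP position; "eef_rot": TCP orientation; "contact_force": force on the tool from outside, world axes, zero at the start; "moment": the same for the moment, N m; "gripper_width": finger opening in m; "gripper_force": force on a finger pad.
Only numpy, scipy, OpenCV 4.12 (cv2) and the standard library are available. Lean on these libraries where they do the work, as an engineer would, in place of code of your own. Each camera call takes 0.05 s, during which the arm holds its last target. There are 200 camera calls.

TASK

Clear the sample ware off the bench into the trays under the bench lamp: both capped tubes lying flat inside the rectangular tray, and the loose culture dish in the round tray, right way up and piled squarely on top of the dish that is already there. Set them down rather than dropping them from a height, and leave the other things on the bench where they are.

Things in the scene. Friction and masses are not known exactly. Their poses are not given: they have to be found in the camera images.
- tube_a: Frosted plastic tube, 105 mm long, 30 mm diameter, lying on the bench. Origin at its centre (half-way along, on its axis, 15 mm above the bench as it lies); its x axis runs along the tube from the tapered tail (last 18 mm) to the 21 mm long hexagonal blue cap (30 mm across flats, so it does not roll by itself). 25 to 50 g.
- tube_b: The second tube, the same as tube_a.
- dish_a: Closed round plastic culture dish, 55 mm diameter, 15 mm high, flat top and underside, lying flat on the bench, pale amber disc on its top. Origin at the centre of its underside, z up. The lowest 5 mm are stepped in to 52 mm diameter. 20 to 45 g.
- dish_b: A dish the same as dish_a, already lying in the round tray (loose, its underside on the tray floor, 4 mm above the bench, up to about 15 mm off the tray's centre).
- tube_tray: Fixed rectangular steel tray, open on top, under the lamp bar. Outside 103 mm (x) by 148 mm (y), 25 mm high; walls and floor 4 mm thick. Origin at the centre of its underside on the bench; axes parallel to the lamp's. It stands left or right of the round tray (this varies), 80 mm from the lamp's origin along the lamp's y.
- dish_tray: Fixed round shallow steel tray, open on top, under the lamp bar, 120 mm diameter, 12 mm high, floor 4 mm thick, inner floor 104 mm diameter. Origin at the centre of its underside on the bench; axes parallel to the lamp's. It stands on the side that the rectangular tray does not, 80 mm from the lamp's origin along the lamp's y.
- lamp: Fixed bench lamp: level aluminium bar 45 mm wide (x), y = -160 to +180 mm, 220 to 242 mm above the bench, over the middle of both trays: a vertical gripper does not fit there, lean it 30 to 45 degrees, body towards the robot. One post, 22 mm diameter (foot 70 mm), at y = +190 mm (left). Origin on the bench below the bar, midway between the trays; x points away from the robot, square to the bar.
- well_block: Bystander, loose: small aluminium well block 40 x 40 x 25 mm high among the tubes and dishes. Origin at the centre of its underside. Leave it.
- marker: Bystander, loose: black marker pen lying along its own x, 120 mm long, 12 mm thick, among the tubes and dishes. Origin under its middle. Leave it.
- bottle: Bystander, loose: white plastic bottle, 56 mm diameter, about 110 mm high, standing beyond the tubes and dishes. Origin at the centre of its underside. Leave it.
- pipette: Bystander, loose: black and white pipette lying along its own x, 235 mm long (-120 to +115 mm), 26 mm high, to the right of the tubes and dishes. Origin on its underside. Leave it.
- timer: Bystander, loose: flat white timer 60 x 60 x 18 mm, among the tubes and dishes. Origin at the centre of its underside. Leave it.

How it is judged:
By the outcome, as a careful person would: the job done as asked, in the order asked, and still so for the second after the job is handed in, with the robot touching nothing.
It also fails if it takes over 64 s, if anything falls off the work surface, if the arm or the gripper's body presses on something with over 40 N, if the wrist force passes 120 N, or if a joint passes its speed limit or range.

## Working session

There is one attempt and no reset: what is moved stays moved. The work goes in short steps, Python scripts to look and compute and a tool call to move; the robot and the scene stay as the last step left them, time stands still between calls to the robot, and variables do not carry over. Pictures are saved under pics/ and viewed, at most 10 in all, crops included, and the job is handed in when it is done.

Besides the shell and the picture viewer there is one more tool, called as name([rows], argument=value, ...), one row to a line, values as JSON. send_rows: Moves the arm, as the interface text tells. Shift numbers are shares of 150 mm and turn numbers shares of 90 degrees, none past 1 either way. Its arguments: {"type":"object","properties":{"moves":{"type":"array"},"newtons":{"type":"number"}},"required":["moves"]}

```bash
mkdir -p pics; ls; cat > h.py <<'E'
import numpy as np, cv2
from plant import get_state, optics, order
from scipy.spatial.transform import Rotation as R
def cap(n,f=None):
    c=optics.capture(n)
    if f: cv2.imwrite('pics/'+f,c['img'][:,:,::-1])
    return c
def ray(c,uv,z):
    K=np.array(c['intrinsics']);d=np.array(c['dist'])
    p=cv2.undistortPoints(np.array(uv,float).reshape(-1,1,2),K,d).reshape(-1,2)
    A=att(c); o=np.array(c['origin'])
    v=np.c_[p,np.ones(len(p))]@A.T
    return o+v*((z-o[2])/v[:,2])[:,None]
def att(c):
    a=np.array(c['attitude'])
    return a if a.shape==(3,3) else R.from_euler('xyz',a,degrees=True).as_matrix()
def proj(c,P):
    A=att(c);o=np.array(c['origin'])
    q=(np.array(P,float).reshape(-1,3)-o)@A
    return cv2.projectPoints(q,np.zeros(3),np.zeros(3),np.array(c['intrinsics']),np.array(c['dist']))[0].reshape(-1,2)
E
python3 - <<'E'
from h import *
s=get_state(); print(s)
for n in ('scene','top'):
    c=cap(n,n+'0.png'); print(n,c['origin'],c['attitude'],np.array(c['intrinsics']).tolist())
    for t in ['tube_a','dish_a','tube_tray','dish_tray','lamp','well_block','marker','bottle','pipette','timer']:
        for r in optics.look_for(n,t): print(n,t,np.round(r['location'],3),round(r['p'],2),np.round(proj(c,r['location'])[0]))
E
```

```text
pics
{'time_s': 0.0, 'joints': array([-5.58579041e+01,  2.05935109e+01,  6.31951333e-01, -2.08758026e-02,
       -7.01355854e+01, -1.65060691e+01]), 'qd': array([-0.03789968, -0.03926131,  0.0731946 , -0.0240251 , -0.06142025,
        0.05887313]), 'joint_torque': array([ 1.49039308e-03, -5.82712018e+01,  2.93055385e+01,  6.99716359e+00,
        6.83041246e-03, -1.23744012e-04]), 'tcp_pos': array([ 0.20431566, -0.64280394,  0.22558304]), 'eef_rot': array([ 1.79901282e+02, -8.78784727e-03, -1.62371076e+02]), 'contact_force': array([ 0.07856057, -0.36601574, -0.33507113]), 'moment': array([0.01761819, 0.03788399, 0.02193903]), 'gripper_force': 0.0, 'gripper_width': 0.08760448075671799}
scene [0.9506356  0.36121046 0.93896579] [-147.85602168    0.39151913  141.73935345] [[390.5285841101701, 0.0, 322.62139682977283], [0.0, 390.5285841101701, 198.56013470639462], [0.0, 0.0, 1.0]]
scene tube_a [ 0.589 -0.311  0.029] 0.54 [281. 148.]
scene tube_a [ 0.465 -0.286  0.026] 0.53 [318. 134.]
scene dish_a [0.603 0.179 0.018] 0.9 [389. 273.]
scene dish_a [ 0.611 -0.043  0.011] 0.77 [331. 216.]
scen
[... 937 characters left out ...]
-0.047  0.014] 0.6 [315. 201.]
top dish_a [ 0.444 -0.188  0.01 ] 0.17 [374. 268.]
top tube_tray [0.463 0.271 0.004] 0.76 [188. 263.]
top tube_tray [ 0.466 -0.288  0.032] 0.28 [416. 258.]
top dish_tray [0.586 0.173 0.008] 0.76 [228. 213.]
top dish_tray [ 0.462 -0.285  0.032] 0.44 [415. 259.]
top lamp [0.482 0.249 0.243] 0.79 [155. 246.]
top lamp [ 0.532 -0.17   0.023] 0.36 [366. 231.]
top well_block [ 0.533 -0.17   0.027] 0.77 [366. 231.]
top well_block [ 0.744 -0.11   0.073] 0.64 [339. 142.]
top marker [ 0.444 -0.186  0.011] 0.64 [373. 268.]
top bottle [ 0.744 -0.111  0.077] 0.78 [340. 142.]
top pipette [ 0.561 -0.469  0.023] 0.72 [488. 218.]
top timer [ 0.437 -0.101  0.02 ] 0.57 [338. 271.]
```

View pics/top0.png

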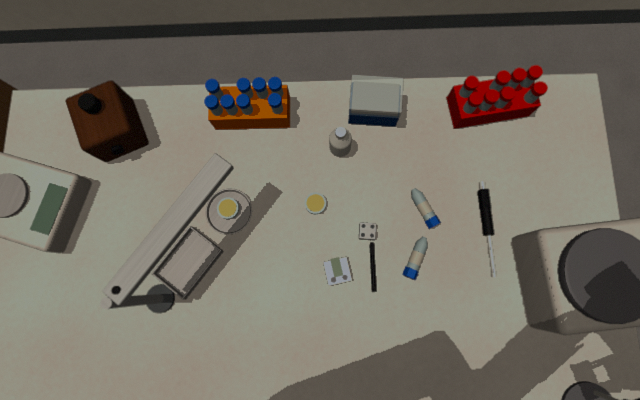

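View pics/scene0.png

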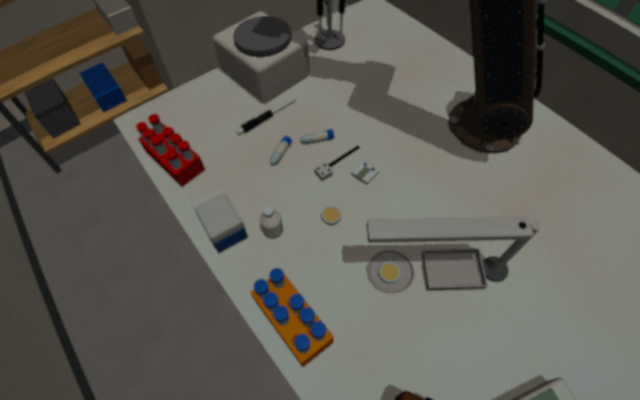

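Top picture: the tubes are at (425,207) and (416,260), the loose dish at (315,203), and the round tray with dish_b at (228,211). The rectangular tray is at (188,263), left of it and beside the post, and the lamp bar runs diagonally from (222,160) to (112,298). The scene view agrees. The lamp yaw is about 52°.

Rows can't tilt the tool directly. I'll raise the arm, go over to the lamp's azimuth and see how it behaves at the edge of its reach.

send_rows([
  {"slide":[0,0,-1],"turn":0,"gripper":1},
  {"slide":[0,0,-1],"turn":0,"gripper":1},
  {"slide":[0,0,-1],"turn":0,"gripper":1},
  {"slide":[0,0,-1],"turn":0,"gripper":1},
  {"slide":[0,0,-1],"turn":0,"gripper":1},
])

```text
time_s: 1.52
tcp_pos: [0.2046, -0.6451, 0.3844]
eef_rot: [-179.4, 0.0, -162.4]
contact_force: [-1.2, 0.6, 0.3]
gripper_width: 0.0877
gripper_force: 0.0
```

send_rows([
  {"slide":[-1,0.85,0],"turn":0,"gripper":1},
  {"slide":[-1,0.85,0],"turn":0,"gripper":1},
  {"slide":[-1,0.85,0],"turn":0,"gripper":1},
  {"slide":[-1,0.85,0],"turn":0,"gripper":1},
  {"slide":[-1,0.85,0],"turn":0,"gripper":1},
])

```text
time_s: 1.93
tcp_pos: [0.3097, -0.4739, 0.3768]
eef_rot: [-180.0, 0.0, -162.3]
contact_force: [0.8, -0.3, -0.3]
gripper_width: 0.0873
gripper_force: 0.0
```

send_rows([
  {"slide":[-1,0.85,0],"turn":0,"gripper":1},
  {"slide":[-1,0.85,0],"turn":0,"gripper":1},
  {"slide":[-1,0.85,0],"turn":0,"gripper":1},
  {"slide":[-1,0.85,0],"turn":0,"gripper":1},
  {"slide":[-1,0.85,0],"turn":0,"gripper":1},
])

```text
time_s: 2.35
tcp_pos: [0.4141, -0.3068, 0.3768]
eef_rot: [-180.0, 0.1, -162.3]
contact_force: [1.3, -0.7, 0.5]
gripper_width: 0.0877
gripper_force: 0.0
```

send_rows([
  {"slide":[-0.8,1,0],"turn":0,"gripper":1},
  {"slide":[-0.8,1,0],"turn":0,"gripper":1},
  {"slide":[-0.8,1,0],"turn":0,"gripper":1},
  {"slide":[-0.8,1,0],"turn":0,"gripper":1},
  {"slide":[-0.8,1,0],"turn":0,"gripper":1},
])

```text
time_s: 2.77
tcp_pos: [0.4827, -0.1269, 0.3766]
eef_rot: [180.0, 0.1, -162.3]
contact_force: [1.3, -1.0, 0.1]
gripper_width: 0.0877
gripper_force: 0.0
```

send_rows([
  {"slide":[-0.8,1,0],"turn":0,"gripper":1},
  {"slide":[-0.8,1,0],"turn":0,"gripper":1},
  {"slide":[-0.8,1,0],"turn":0,"gripper":1},
  {"slide":[-0.8,1,0],"turn":0,"gripper":1},
  {"slide":[-0.8,1,0],"turn":0,"gripper":1},
])

```text
time_s: 3.18
tcp_pos: [0.5517, 0.0527, 0.3762]
eef_rot: [180.0, 0.0, -162.3]
contact_force: [0.8, -1.0, -0.2]
gripper_width: 0.0875
gripper_force: 0.0
```

send_rows([
  {"slide":[0,1,0],"turn":0,"gripper":1},
  {"slide":[0,1,0],"turn":0,"gripper":1},
  {"slide":[0,1,0],"turn":0,"gripper":1},
  {"slide":[0,1,0],"turn":0,"gripper":1},
  {"slide":[0,1,0],"turn":0,"gripper":1},
])

```text
time_s: 3.6
tcp_pos: [0.5042, 0.1961, 0.3762]
eef_rot: [180.0, -0.0, -162.1]
contact_force: [0.4, -2.2, 0.9]
gripper_width: 0.0875
gripper_force: 0.0
```

send_rows([
  {"slide":[0,1,-1],"turn":0,"gripper":1},
  {"slide":[0,1,-1],"turn":0,"gripper":1},
  {"slide":[0,1,-1],"turn":0,"gripper":1},
  {"slide":[0,1,-1],"turn":0,"gripper":1},
  {"slide":[0,1,-1],"turn":0,"gripper":1},
])

```text
time_s: 4.02
tcp_pos: [0.4602, 0.3331, 0.5257]
eef_rot: [180.0, 0.0, -162.4]
contact_force: [1.0, 1.0, -0.8]
gripper_width: 0.088
gripper_force: 0.0
```

send_rows([
  {"slide":[0,1,-1],"turn":0,"gripper":1},
  {"slide":[0,1,-1],"turn":0,"gripper":1},
  {"slide":[0,1,-1],"turn":0,"gripper":1},
  {"slide":[0,1,-1],"turn":0,"gripper":1},
  {"slide":[0,1,-1],"turn":0,"gripper":1},
])

```text
time_s: 4.43
tcp_pos: [0.4179, 0.4672, 0.6672]
eef_rot: [179.9, 0.1, -162.3]
contact_force: [1.5, 1.0, 1.6]
gripper_width: 0.0877
gripper_force: 0.0
```

```bash
python3 -c "
from h import *
s=get_state();print(s['joints'],s['tcp_pos'],s['eef_rot'])
cap('wrist','w0.png')"
```

```text
[ 6.60160945e+01  2.31868117e+01  6.24399707e+01  1.67241027e-02
 -1.29122457e+02 -1.38353557e+02] [0.41785962 0.46717153 0.66715169] [ 1.79910936e+02  9.65341261e-02 -1.62348105e+02]
```

send_rows([
  {"slide":[0,0,-1],"turn":0,"gripper":1},
  {"slide":[0,0,-1],"turn":0,"gripper":1},
  {"slide":[0,0,-1],"turn":0,"gripper":1},
  {"slide":[0,0,-1],"turn":0,"gripper":1},
  {"slide":[0,0,-1],"turn":0,"gripper":1},
])

```text
time_s: 4.9
tcp_pos: [0.3866, 0.4281, 0.7305]
eef_rot: [179.1, 1.8, -162.4]
contact_force: [-0.1, -1.2, 0.9]
gripper_width: 0.0869
gripper_force: 0.0
```

```bash
python3 -c "
from h import *
s=get_state();print(s['joints'],s['tcp_pos'],s['eef_rot'])"
```

```text
[  67.90436853   22.49964041   71.71119194    1.2133377  -137.37867282
 -139.41919625] [0.38658925 0.42806837 0.73045444] [ 179.11861254    1.79838564 -162.43464778]
```

View pics/w0.png

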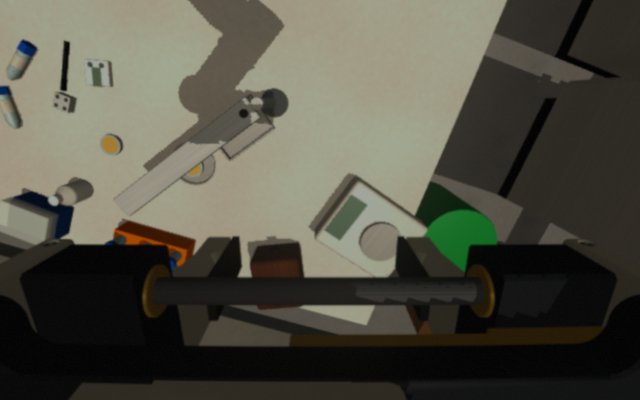

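The wrist view shows the lamp bar from (120,200) to (250,110) and the two plate-like fingers. At the limit the tool leaned about 2° outwards, which is the direction I need. I'll check whether that adds up.

send_rows([
  {"slide":[0,0,-1],"turn":0,"gripper":1},
  {"slide":[0,0,-1],"turn":0,"gripper":1},
  {"slide":[0,0,-1],"turn":0,"gripper":1},
  {"slide":[0,0,-1],"turn":0,"gripper":1},
  {"slide":[0,0,-1],"turn":0,"gripper":1},
])

```text
time_s: 5.32
tcp_pos: [0.3516, 0.3916, 0.7647]
eef_rot: [179.0, 2.9, -162.4]
contact_force: [0.1, -0.4, 0.4]
gripper_width: 0.0878
gripper_force: 0.0
```

send_rows([
  {"slide":[0,0,0],"turn":0,"gripper":1},
  {"slide":[0,0,0],"turn":0,"gripper":1},
  {"slide":[0,0,0],"turn":0,"gripper":1},
  {"slide":[0,0,0],"turn":0,"gripper":1},
  {"slide":[0,0,0],"turn":0,"gripper":1},
])

```text
time_s: 5.73
tcp_pos: [0.353, 0.3942, 0.7618]
eef_rot: [179.2, 2.7, -162.4]
contact_force: [0.1, 0.1, 0.2]
gripper_width: 0.0878
gripper_force: 0.0
```

```bash
python3 -c "
from h import *
s=get_state();print(s['joints'],s['tcp_pos'],s['eef_rot'],R.from_euler('xyz',s['eef_rot'],degrees=True).as_matrix()[:,2])"
```

```text
[  70.67612739   19.24598905   71.6460127     2.6232684  -140.15622795
 -140.99693187] [0.35301696 0.39420214 0.76184327] [ 179.24104598    2.67386273 -162.38570163] [ 0.04045136  0.02674048 -0.99882363]
```

send_rows([
  {"slide":[0,0,0.5],"turn":0,"gripper":1},
  {"slide":[0,0,0.5],"turn":0,"gripper":1},
  {"slide":[0,0,0.5],"turn":0,"gripper":1},
  {"slide":[0,0,0.5],"turn":0,"gripper":1},
  {"slide":[0,0,0.5],"turn":0,"gripper":1},
])

```text
time_s: 6.15
tcp_pos: [0.3556, 0.3946, 0.6878]
eef_rot: [179.3, 2.7, -162.4]
contact_force: [-0.2, -0.6, 2.4]
gripper_width: 0.0874
gripper_force: 0.0
```

```bash
python3 -c "
from h import *
s=get_state();print(s['joints'],s['tcp_pos'],s['eef_rot'],R.from_euler('xyz',s['eef_rot'],degrees=True).as_matrix()[:,2])"
```

```text
[  70.42314608    9.79753625   45.15887472    2.02040115 -123.15711935
 -141.6688945 ] [0.35561941 0.39461339 0.68783918] [ 179.2797702     2.66978346 -162.40018345] [ 0.04059506  0.0260647  -0.99883566]
```

The lean persists, because the commanded pose takes over what was reached. I'll fit a kinematic model to find the fastest way to build up 30–40°.

```bash
cat > kin.py <<'E'
import numpy as np
from scipy.optimize import least_squares
from scipy.spatial.transform import Rotation as R
D=np.array([[20.59,.63,-70.14,.6745,.2256],[23.19,62.44,-129.12,.6268,.667],[22.5,71.71,-137.38,.5768,.7305],[19.246,71.646,-140.156,.5292,.7618],[9.80,45.16,-123.16,.5312,.6878]])
def pl(p,J2,J3,J5):
    a1,d1,L2,L3,a3,T=p; J2,J3,J5=map(np.radians,(J2,J3,J5)); f=J3-J2
    return a1+L2*np.sin(J2)+L3*np.cos(f)-a3*np.sin(f)+T*np.cos(f+J5), d1+L2*np.cos(J2)+L3*np.sin(f)+a3*np.cos(f)+T*np.sin(f+J5)
def res(p):
    r,z=pl(p,D[:,0],D[:,1],D[:,2]); return np.r_[r-D[:,3],z-D[:,4],(np.array(p)-[.1,.4,.4,.4,.03,.3])*.005]
fit=least_squares(res,[.1,.4,.4,.4,.03,.3]); P=fit.x
if __name__=='__main__':
    print(P.round(3),fit.fun[:10].round(4))
    lo=np.array([-82.01,-58.28,-174.79]);hi=np.array([121.73,71.71,-.11])
    def solve(t,q0,W):
        f=lambda q:(lambda r,z:[r-t[0],z-t[1],W*np.radians(q[1]-q[0]+q[2]-t[2])])(*pl(P,*q))
        return least_squares(f,np.clip(q0,lo+1e-3,hi-1e-3),bounds=(lo,hi),x_scale=10).x
    # calibrate W on the third call (from state3, 150 mm up)
    for W in (.3,.6,1,2):
        q=np.array([22.5,71.71,-137.38]);r,z=pl(P,*q);x=solve([r,z+.15,q[1]-q[0]+q[2]],q,W);print(W,x.round(1),np.round(pl(P,*x),3),(x[1]-x[0]+x[2]+90).round(2))
    W=1.
    out=[]
    for r0 in np.arange(.3,.95,.1):
      for z0 in np.arange(.2,1.0,.1):
        for d in ((.15,0),(-.15,0),(0,.15),(0,-.15),(.15,.15),(-.15,.15),(.15,-.15),(-.15,-.15)):
          q=solve([r0,z0,-90],[20,30,-100],W);tr=[]
          for k in range(4):
            r,z=pl(P,*q);a=q[1]-q[0]+q[2]; tr.append(round(a+90,1))
            # d given in tool axes: out and up relative to tool
            c,s=np.cos(np.radians(a+90)),np.sin(np.radians(a+90))
            q=solve([r+d[0]*c-d[1]*s,z+d[0]*s+d[1]*c,a],q,W)
          out.append((tr[-1],round(r0,1),round(z0,1),d,tr,np.round(pl(P,*q),2),q.round(0)))
    out.sort(key=lambda o:-o[0])
    for o in out[:10]+out[-6:]: print(*o)
E
python3 kin.py
```

```text
[ 0.028  0.315  0.595  0.467 -0.002  0.486] [ 0.0003 -0.0005  0.001   0.0005 -0.0012 -0.0001  0.0034  0.0012 -0.0015
 -0.003 ]
0.3 [  14.1   71.7 -132.6] [0.551 0.816] 15.05
0.6 [  17.2   71.7 -138.2] [0.53 0.78] 6.38
1 [  18.2   71.7 -140. ] [0.523 0.77 ] 3.55
2 [  18.6   71.7 -140.8] [0.519 0.766] 2.27
17.5 0.9 0.9 (0.15, 0.15) [np.float64(5.7), np.float64(9.5), np.float64(13.5), np.float64(17.5)] [0.76 0.75] [  24.   72. -116.]
16.5 0.9 0.8 (0.15, 0.15) [np.float64(4.5), np.float64(8.4), np.float64(12.4), np.float64(16.5)] [0.78 0.73] [  26.   72. -115.]
15.6 0.8 0.9 (0.15, 0.15) [np.float64(4.3), np.float64(7.9), np.float64(11.7), np.float64(15.6)] [0.73 0.75] [  23.   72. -119.]
15.5 0.9 0.7 (0.15, 0.15) [np.float64(3.3), np.float64(7.3), np.float64(11.4), np.float64(15.5)] [0.81 0.7 ] [  28.   72. -114.]
14.7 0.8 0.8 (0.15, 0.15) [np.float64(3.2), np.float64(6.9), np.float64(10.7), np.float64(14.7)] [0.76 0.73] [  25.   72. -118.]
14.5 0.9 0.6 (0.15, 0.15) [np.float64(2.2), np.float64(6.2), np.float64(10.4), np.float64(14.5)] [0.84 0.67] [  30.   72. -112.]
13.8 0.7 0.9 (0.15, 
[... 583 characters left out ...]
64(-3.5)] [ 0.27 -0.17] [ 40. -58.  -0.]
-4.2 0.6 0.3 (-0.15, -0.15) [np.float64(-0.0), np.float64(-0.0), np.float64(-0.0), np.float64(-4.2)] [ 0.27 -0.17] [ 41. -58.  -0.]
-5.3 0.6 0.2 (-0.15, -0.15) [np.float64(-0.0), np.float64(-0.0), np.float64(-0.7), np.float64(-5.3)] [ 0.25 -0.18] [ 42. -58.  -0.]
-5.4 0.5 0.3 (-0.15, -0.15) [np.float64(-0.0), np.float64(-0.0), np.float64(-1.3), np.float64(-5.4)] [ 0.26 -0.12] [ 32. -58. -10.]
-7.1 0.5 0.2 (-0.15, -0.15) [np.float64(-0.0), np.float64(-0.0), np.float64(-2.7), np.float64(-7.1)] [ 0.24 -0.19] [ 44. -58.  -0.]
-8.6 0.4 0.2 (-0.15, -0.15) [np.float64(-0.0), np.float64(-0.0), np.float64(-4.1), np.float64(-8.6)] [ 0.23 -0.19] [ 45. -58.  -0.]
```

send_rows([
  {"slide":[-1,0.67,-1],"turn":0,"gripper":1},
  {"slide":[-1,0.67,-1],"turn":0,"gripper":1},
  {"slide":[-1,0.67,-1],"turn":0,"gripper":1},
  {"slide":[-1,0.67,-1],"turn":0,"gripper":1},
  {"slide":[-1,0.67,-1],"turn":0,"gripper":1},
])

```text
time_s: 6.57
tcp_pos: [0.3998, 0.4579, 0.7208]
eef_rot: [179.0, 3.9, -162.4]
contact_force: [-1.4, -1.7, 0.8]
gripper_width: 0.0877
gripper_force: 0.0
```

send_rows([
  {"slide":[-1,0.67,-1],"turn":0,"gripper":1},
  {"slide":[-1,0.67,-1],"turn":0,"gripper":1},
  {"slide":[-1,0.67,-1],"turn":0,"gripper":1},
  {"slide":[-1,0.67,-1],"turn":0,"gripper":1},
  {"slide":[-1,0.67,-1],"turn":0,"gripper":1},
])

```text
time_s: 6.98
tcp_pos: [0.4149, 0.4828, 0.7126]
eef_rot: [178.0, 5.8, -162.5]
contact_force: [-0.3, -0.4, -0.1]
gripper_width: 0.0876
gripper_force: 0.0
```

send_rows([
  {"slide":[-1,0.67,-1],"turn":0,"gripper":1},
  {"slide":[-1,0.67,-1],"turn":0,"gripper":1},
  {"slide":[-1,0.67,-1],"turn":0,"gripper":1},
  {"slide":[-1,0.67,-1],"turn":0,"gripper":1},
  {"slide":[-1,0.67,-1],"turn":0,"gripper":1},
])

```text
time_s: 7.4
tcp_pos: [0.4278, 0.5066, 0.7039]
eef_rot: [177.4, 7.3, -162.5]
contact_force: [-0.2, -0.5, 0.2]
gripper_width: 0.0875
gripper_force: 0.0
```

```bash
python3 -c "
from h import *
s=get_state();print(s['joints'],s['tcp_pos'],s['eef_rot'],R.from_euler('xyz',s['eef_rot'],degrees=True).as_matrix()[:,2])"
```

```text
[  69.029876     26.52102904   71.71474347    5.27160977 -128.47101186
 -137.8592486 ] [0.42783619 0.50664062 0.70387407] [ 177.41476155    7.34240763 -162.51862919] [ 0.10822271  0.08137351 -0.99079069]
```

send_rows([
  {"slide":[0.55,0.85,0],"turn":0,"gripper":1},
  {"slide":[0.55,0.85,0],"turn":0,"gripper":1},
  {"slide":[0.55,0.85,0],"turn":0,"gripper":1},
  {"slide":[0.55,0.85,0],"turn":0,"gripper":1},
  {"slide":[0.55,0.85,0],"turn":0,"gripper":1},
])

```text
time_s: 7.82
tcp_pos: [0.3053, 0.6043, 0.693]
eef_rot: [177.4, 7.4, -162.2]
contact_force: [0.8, 1.1, -0.2]
gripper_width: 0.0877
gripper_force: 0.0
```

send_rows([
  {"slide":[-1,1,-1],"turn":0,"gripper":1},
  {"slide":[-1,1,-1],"turn":0,"gripper":1},
  {"slide":[-1,1,-1],"turn":0,"gripper":1},
  {"slide":[-1,1,-1],"turn":0,"gripper":1},
  {"slide":[-1,1,-1],"turn":0,"gripper":1},
])

```text
time_s: 8.23
tcp_pos: [0.3211, 0.6279, 0.6836]
eef_rot: [176.3, 9.0, -162.7]
contact_force: [0.1, -0.3, -0.1]
gripper_width: 0.0876
gripper_force: 0.0
```

send_rows([
  {"slide":[-1,1,-1],"turn":0,"gripper":1},
  {"slide":[-1,1,-1],"turn":0,"gripper":1},
  {"slide":[-1,1,-1],"turn":0,"gripper":1},
  {"slide":[-1,1,-1],"turn":0,"gripper":1},
  {"slide":[-1,1,-1],"turn":0,"gripper":1},
])

```text
time_s: 8.65
tcp_pos: [0.3289, 0.6508, 0.6774]
eef_rot: [175.1, 10.6, -162.7]
contact_force: [0.0, -1.0, 0.1]
gripper_width: 0.0873
gripper_force: 0.0
```

send_rows([
  {"slide":[-1,1,-1],"turn":0,"gripper":1},
  {"slide":[-1,1,-1],"turn":0,"gripper":1},
  {"slide":[-1,1,-1],"turn":0,"gripper":1},
  {"slide":[-1,1,-1],"turn":0,"gripper":1},
  {"slide":[-1,1,-1],"turn":0,"gripper":1},
])

```text
time_s: 9.07
tcp_pos: [0.3345, 0.6694, 0.6754]
eef_rot: [173.9, 12.2, -162.9]
contact_force: [0.0, -0.2, 0.5]
gripper_width: 0.0878
gripper_force: 0.0
```

```bash
python3 -c "
from h import *
s=get_state();print(s['joints'],s['tcp_pos'],s['eef_rot'],R.from_euler('xyz',s['eef_rot'],degrees=True).as_matrix()[:,2])"
```

```text
[  82.51492797   30.86266386   71.71291806    9.72239934 -119.82826472
 -149.09712461] [0.33448428 0.669428   0.67544253] [ 173.94747474   12.15585421 -162.88596383] [ 0.16909757  0.16239179 -0.97212907]
```

send_rows([
  {"slide":[-0.8,1,-1],"turn":0,"gripper":1},
  {"slide":[-0.8,1,-1],"turn":0,"gripper":1},
  {"slide":[-0.8,1,-1],"turn":0,"gripper":1},
  {"slide":[-0.8,1,-1],"turn":0,"gripper":1},
  {"slide":[-0.8,1,-1],"turn":0,"gripper":1},
])

```text
time_s: 9.48
tcp_pos: [0.3242, 0.6853, 0.6816]
eef_rot: [172.7, 13.8, -163.1]
contact_force: [-0.3, 0.0, 0.7]
gripper_width: 0.0877
gripper_force: 0.0
```

send_rows([
  {"slide":[-0.8,1,-1],"turn":0,"gripper":1},
  {"slide":[-0.8,1,-1],"turn":0,"gripper":1},
  {"slide":[-0.8,1,-1],"turn":0,"gripper":1},
  {"slide":[-0.8,1,-1],"turn":0,"gripper":1},
  {"slide":[-0.8,1,-1],"turn":0,"gripper":1},
])

```text
time_s: 9.9
tcp_pos: [0.3142, 0.6976, 0.6899]
eef_rot: [171.4, 15.4, -163.3]
contact_force: [-1.0, -1.1, -0.2]
gripper_width: 0.0876
gripper_force: 0.0
```

send_rows([
  {"slide":[-0.8,1,-1],"turn":0,"gripper":1},
  {"slide":[-0.8,1,-1],"turn":0,"gripper":1},
  {"slide":[-0.8,1,-1],"turn":0,"gripper":1},
  {"slide":[-0.8,1,-1],"turn":0,"gripper":1},
  {"slide":[-0.8,1,-1],"turn":0,"gripper":1},
])

```text
time_s: 10.32
tcp_pos: [0.3036, 0.7067, 0.7011]
eef_rot: [170.0, 16.9, -163.6]
contact_force: [1.0, -0.5, -0.4]
gripper_width: 0.0874
gripper_force: 0.0
```

send_rows([
  {"slide":[-0.8,1,-1],"turn":0,"gripper":1},
  {"slide":[-0.8,1,-1],"turn":0,"gripper":1},
  {"slide":[-0.8,1,-1],"turn":0,"gripper":1},
  {"slide":[-0.8,1,-1],"turn":0,"gripper":1},
  {"slide":[-0.8,1,-1],"turn":0,"gripper":1},
])

```text
time_s: 10.73
tcp_pos: [0.2925, 0.7129, 0.7148]
eef_rot: [168.5, 18.5, -163.9]
contact_force: [0.5, 0.2, 0.6]
gripper_width: 0.0874
gripper_force: 0.0
```

send_rows([
  {"slide":[-0.8,1,-1],"turn":0,"gripper":1},
  {"slide":[-0.8,1,-1],"turn":0,"gripper":1},
  {"slide":[-0.8,1,-1],"turn":0,"gripper":1},
  {"slide":[-0.8,1,-1],"turn":0,"gripper":1},
  {"slide":[-0.8,1,-1],"turn":0,"gripper":1},
])

```text
time_s: 11.15
tcp_pos: [0.2808, 0.7164, 0.7306]
eef_rot: [167.0, 20.1, -164.2]
contact_force: [0.2, -1.3, 0.2]
gripper_width: 0.088
gripper_force: 0.0
```

```bash
python3 - <<'E'
from h import *
s=get_state();print(s['joints'],s['tcp_pos'],s['eef_rot'],R.from_euler('xyz',s['eef_rot'],degrees=True).as_matrix()[:,2])
# refine tray/lamp geometry
for n in ('scene','top'):
    c=cap(n,n+'1.png')
    for t in ['dish_tray','tube_tray','dish_a','tube_a']:
        for r in optics.look_for(n,t):
            if r['p']>.4: print(n,t,np.round(r['location'],3),round(r['p'],2))
a=cv2.imread('pics/top1.png');cv2.imwrite('pics/ctray.png',cv2.resize(a[140:320,90:290],None,fx=4,fy=3.3,interpolation=cv2.INTER_CUBIC)[:594,:800])
cv2.imwrite('pics/ctub.png',cv2.resize(a[170:310,280:460],None,fx=4,fy=4,interpolation=cv2.INTER_CUBIC))
E
```

```text
[  90.18793307   29.27644718   71.65654997   16.59210219 -112.99443505
 -152.98876024] [0.28084    0.71637525 0.73059883] [ 167.03689544   20.12891602 -164.2462175 ] [ 0.26186136  0.30694983 -0.91499204]
scene dish_tray [0.586 0.17  0.004] 0.93
scene dish_tray [ 0.468 -0.286  0.027] 0.53
scene tube_tray [0.463 0.269 0.004] 0.84
scene dish_a [ 0.61  -0.047  0.012] 0.65
scene dish_a [0.604 0.179 0.018] 0.57
scene tube_a [ 0.465 -0.287  0.024] 0.88
scene tube_a [ 0.588 -0.308  0.028] 0.52
top dish_tray [0.588 0.173 0.008] 0.96
top tube_tray [0.461 0.271 0.004] 0.85
top dish_a [ 0.61  -0.045  0.017] 0.81
top tube_a [ 0.589 -0.317  0.028] 0.9
top tube_a [ 0.459 -0.286  0.032] 0.73
```

```bash
cat > clr.py <<'E'
import numpy as np
def frame(L,th,tub,mir=False):
    # tool axes: z leaning to azimuth L by th; y horizontal-ish perpendicular to the tube line (azimuth tub)
    L,th,tub=np.radians([L,th,tub]); z=np.array([np.sin(th)*np.cos(L),np.sin(th)*np.sin(L),-np.cos(th)])
    y=np.cross(z,[np.cos(tub),np.sin(tub),0]);y/=np.linalg.norm(y); return np.c_[np.cross(y,z),y,z]
g=lambda a,b,n:np.linspace(a,b,n)
body=np.array(np.meshgrid(g(-.039,.039,7),g(-.0965,.0965,15),g(-.20,-.047,15))).reshape(3,-1).T
wr=np.array([[r*np.cos(t),r*np.sin(t),-s] for r in (.05,) for t in g(0,6.28,16) for s in g(.2,.5,20)])
fin=np.array([[x,sg*yy,s] for x in (-.0095,.0095) for sg in (1,-1) for yy in (.017,.027,.038) for s in g(-.047,.008,6)])
def dist(p,lo,hi): 
    d=np.maximum(np.maximum(lo-p,p-hi),0); return np.linalg.norm(d,axis=1).min()
def clear(Rw,G,yaw,org):
    y=np.radians(yaw);C=np.array([[np.cos(y),np.sin(y),0],[-np.sin(y),np.cos(y),0],[0,0,1]])
    o=[]
    for pts in (body,wr,fin):
        p=(G+pts@Rw.T-org)@C.T
        bar=dist(p,np.array([-.0225,-.16,.22]),np.array([.0225,.18,.242]))
        post=(np.hypot(p[:,0],p[:,1]-.19)-.011).min()
        tr=min(dist(p,np.array([a,b,0]),np.array([c,d,.025])) for a,b,c,d in ((-.0515,.006,-.0475,.154),(.0475,.006,.0515,.154),(-.0515,.006,.0515,.01),(-.0515,.15,.0515,.154)))
        o.append([bar,post,tr,p[:,2].min()])
    return np.array(o)
E
python3 - <<'E'
from clr import *
yaw=51.6;org=np.array([.525,.2205,0]);c,s=np.cos(np.radians(yaw)),np.sin(np.radians(yaw))
for L,q in ((0,151),(0,161),(5,161),(10,161),(40,161),(40,150)):
  for th in (25,30,35,40,45):
    F=frame(L,th,q); e=np.degrees(np.arcsin(F[2,1]))
    for lx,ly in ((-.02,.07),(.01,.08)):
      G=org+[c*lx-s*ly,s*lx+c*ly,0]; G[2]=.019+.008
      r=clear(F,G,yaw,org)*1000
      print(L,q,th,'e%.0f'%e,lx,'bar/post/tray/z body',r[0].round(0),'wrist',r[1].round(0),'fin',r[2].round(0))
E
```

```text
0 151 25 e13 -0.02 bar/post/tray/z body [ 0. -5. 26. 34.] wrist [  2.  31. 169. 187.] fin [139.  79.   0.   8.]
0 151 25 e13 0.01 bar/post/tray/z body [ 0. -6. 20. 34.] wrist [  0.   0. 166. 187.] fin [139.  73.   0.   8.]
0 151 30 e16 -0.02 bar/post/tray/z body [ 0. -8. 22. 25.] wrist [ 13.  31. 162. 175.] fin [138.  76.   1.   6.]
0 151 30 e16 0.01 bar/post/tray/z body [  0. -10.  13.  25.] wrist [  0.   2. 158. 175.] fin [138.  70.   1.   6.]
0 151 35 e19 -0.02 bar/post/tray/z body [ 0. -8. 17. 16.] wrist [ 25.  36. 155. 163.] fin [138.  74.   0.   4.]
0 151 35 e19 0.01 bar/post/tray/z body [ 0. -9.  7. 16.] wrist [  0.   6. 150. 163.] fin [138.  67.   3.   4.]
0 151 40 e22 -0.02 bar/post/tray/z body [  0. -10.  12.   6.] wrist [ 37.  44. 149. 149.] fin [138.  72.   0.   2.]
0 151 40 e22 0.01 bar/post/tray/z body [  0. -10.   4.   6.] wrist [ 14.  15. 142. 149.] fin [138.  65.   5.   2.]
0 151 45 e26 -0.02 bar/post/tray/z body [  0. -10.   8.  -4.] wrist [ 50.  53. 142. 134.] fin [138.  70.   0.  -1.]
0 151 45 e26 0.01 bar/post/tray/z body [  0. -10.   3.  -4.] wrist [ 28.  24. 13
[... 4981 characters left out ...]
.  82.  12.   1.]
40 150 35 e33 -0.02 bar/post/tray/z body [ 7. 46. 27.  6.] wrist [ 69. 108. 178. 162.] fin [132.  91.   0.  -2.]
40 150 35 e33 0.01 bar/post/tray/z body [ 0. 30. 11.  6.] wrist [ 39.  77. 163. 162.] fin [132.  81.  11.  -2.]
40 150 40 e38 -0.02 bar/post/tray/z body [20. 47. 24. -3.] wrist [ 85. 119. 174. 148.] fin [132.  91.   0.  -4.]
40 150 40 e38 0.01 bar/post/tray/z body [ 0. 31.  6. -3.] wrist [ 55.  88. 157. 148.] fin [132.  80.   7.  -4.]
40 150 45 e43 -0.02 bar/post/tray/z body [ 33.  49.  21. -13.] wrist [102. 131. 171. 133.] fin [132.  92.   0.  -6.]
40 150 45 e43 0.01 bar/post/tray/z body [ 12.  33.   0. -13.] wrist [ 72.  99. 152. 133.] fin [132.  79.   5.  -6.]
```

View pics/ctub.png

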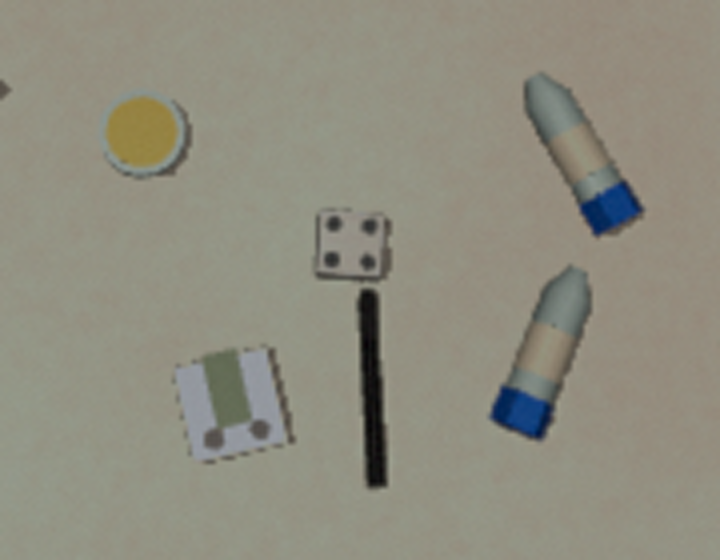

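View pics/ctray.png

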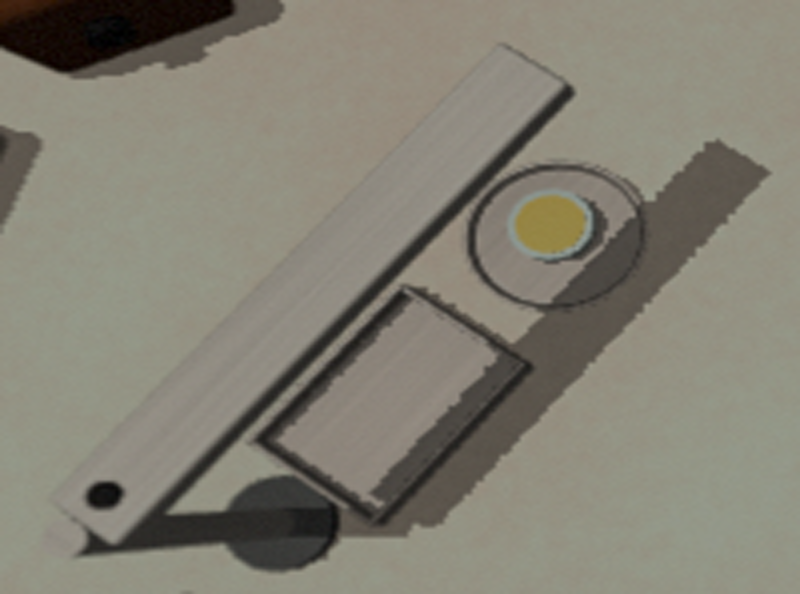

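The tube tails point up-right in the crop. In the tray crop the rectangular tray sits beside the post, and dish_b is slightly off the round tray's centre. I need the gripper's real shape to plan clearances.

```bash
python3 - <<'E'
from h import *
from scipy.ndimage import zoom
s=get_state();Rw=R.from_euler('xyz',s['eef_rot'],degrees=True).as_matrix();t=s['tcp_pos']
for n in ('scene','top','wrist'):
    c=cap(n,n+'2.png')
    print(n,[proj(c,t+Rw@np.array(p)).round(0)[0].tolist() for p in ([0,0,0],[0,0,-.066],[0,0,-.2],[0,.065,0],[0,-.065,0],[0,.0965,-.066],[0,-.0965,-.066])])
    if n=='wrist': print('cam in tool',Rw.T@(np.array(c['origin'])-t),(Rw.T@att(c)).round(2).tolist())
# lay two crops side by side
a=cv2.imread('pics/scene2.png');b=cv2.imread('pics/wrist2.png')
cv2.imwrite('pics/both.png',np.vstack([cv2.resize(a[150:400,380:640],(416,400)),])) 
E
```

```text
scene [[595.0, 196.0], [210.0, 208.0], [-3622.0, 1104.0], [106.0, 195.0], [787.0, 181.0], [-1889.0, 279.0], [744.0, 141.0]]
top [[-812.0, 475.0], [-1055.0, 549.0], [920.0, 42.0], [-938.0, 513.0], [-688.0, 437.0], [-1249.0, 611.0], [-835.0, 481.0]]
wrist [[316.0, 252.0], [315.0, 335.0], [322.0, -35.0], [431.0, 252.0], [201.0, 251.0], [576.0, 333.0], [54.0, 332.0]]
cam in tool [ 0.08086779  0.00124774 -0.15807675] [[0.0, -0.95, -0.3], [1.0, 0.0, -0.0], [0.0, -0.3, 0.95]]
```

```bash
cat >> h.py <<'E'
def plan(target,turn=0,st=None):
    """TCP target, total turn (deg) -> tool-axis shares of 150 mm"""
    s=st or get_state();Rw=R.from_euler('xyz',s['eef_rot'],degrees=True).as_matrix()
    return (Rw.T@(np.array(target)-s['tcp_pos'])/.15).round(3), round(turn/90,3)
def yturn(az,st=None):
    """turns (deg about tool z) that bring tool y square to a level line of azimuth az; and tilt of y, tilt of held line"""
    s=st or get_state();Rw=R.from_euler('xyz',s['eef_rot'],degrees=True).as_matrix();z=Rw[:,2]
    y=np.cross(z,[np.cos(np.radians(az)),np.sin(np.radians(az)),0]);y/=np.linalg.norm(y)
    a=np.degrees(np.arctan2(-Rw[:,0]@y,Rw[:,1]@y)); return [round(a,1),round(a-180*np.sign(a),1)],np.degrees(np.arcsin(y[2])).round(1)
E
python3 - <<'E'
from h import *
c=cap('top')
az=lambda v:np.degrees(np.arctan2(v[1],v[0])).round(1)
for n,a,b in (('t1',(415,188.75),(433,226)),('t2',(423,237),(410,277.5))):
    P=ray(c,[a,b],.015);print(n,P.round(4).tolist(),P.mean(0).round(4),np.linalg.norm(P[0]-P[1]).round(3),az(P[1]-P[0]))
print('dishA',ray(c,[(315.75,203)],.015).round(4),'dishB',ray(c,[(227.5,208.2)],.019).round(4))
k=np.array([(405,288),(530,367),(378,522),(258,438)],float);k=k/[4,3.3]+[90,140]
P=ray(c,k,.025);print('tray',P.round(4).tolist(),P.mean(0).round(4),[np.linalg.norm(P[i]-P[(i+1)%4]).round(3) for i in range(4)],az(P[2]-P[1]),az(P[0]-P[3]),az(P[1]-P[0]))
k=np.array([(222,160),(112,298)],float)
print(yturn(28.5))
print(plan([.56,-.33,.25]))
E
```

```text
t1 [[0.6381, -0.2972, 0.015], [0.5434, -0.3358, 0.015]] [ 0.5908 -0.3165  0.015 ] 0.102 -157.8
t2 [[0.5168, -0.3099, 0.015], [0.4197, -0.2731, 0.015]] [ 0.4683 -0.2915  0.015 ] 0.104 159.3
dishA [[ 0.6064 -0.0484  0.015 ]] dishB [[0.5965 0.1732 0.019 ]]
tray [[0.5488, 0.2608, 0.025], [0.4885, 0.1804, 0.025], [0.3772, 0.2688, 0.025], [0.4385, 0.3461, 0.025]] [0.4632 0.2641 0.025 ] [np.float64(0.101), np.float64(0.142), np.float64(0.099), np.float64(0.139)] 141.5 -37.7 -126.9
([np.float64(171.3), np.float64(-8.7)], np.float64(-9.0))
(array([ 1.2  , -7.701,  1.278]), 0.0)
```

send_rows([
  {"slide":[0.15,-0.96,0.16],"turn":0,"gripper":1},
  {"slide":[0.15,-0.96,0.16],"turn":0,"gripper":1},
  {"slide":[0.15,-0.96,0.16],"turn":0,"gripper":1},
  {"slide":[0.15,-0.96,0.16],"turn":0,"gripper":1},
  {"slide":[0.15,-0.96,0.16],"turn":0,"gripper":0.6},
])

```text
time_s: 12.27
tcp_pos: [0.3165, 0.5809, 0.6699]
eef_rot: [167.0, 20.1, -164.3]
contact_force: [0.2, -0.2, 2.5]
gripper_width: 0.0846
gripper_force: 0.0
```

send_rows([
  {"slide":[0.15,-0.96,0.16],"turn":0,"gripper":0.6},
  {"slide":[0.15,-0.96,0.16],"turn":0,"gripper":0.6},
  {"slide":[0.15,-0.96,0.16],"turn":0,"gripper":0.6},
  {"slide":[0.15,-0.96,0.16],"turn":0,"gripper":0.6},
  {"slide":[0.15,-0.96,0.16],"turn":0,"gripper":0.6},
])

```text
time_s: 12.68
tcp_pos: [0.3511, 0.4505, 0.6114]
eef_rot: [166.9, 20.2, -164.4]
contact_force: [0.2, 0.1, 0.9]
gripper_width: 0.0553
gripper_force: 0.0
```

send_rows([
  {"slide":[0.15,-0.96,0.16],"turn":0,"gripper":0.6},
  {"slide":[0.15,-0.96,0.16],"turn":0,"gripper":0.6},
  {"slide":[0.15,-0.96,0.16],"turn":0,"gripper":0.6},
  {"slide":[0.15,-0.96,0.16],"turn":0,"gripper":0.6},
  {"slide":[0.15,-0.96,0.16],"turn":0,"gripper":0.6},
])

```text
time_s: 13.1
tcp_pos: [0.3854, 0.3214, 0.5501]
eef_rot: [167.0, 20.1, -164.4]
contact_force: [0.3, 0.8, 0.6]
gripper_width: 0.0526
gripper_force: 0.0
```

send_rows([
  {"slide":[0.15,-0.96,0.16],"turn":0,"gripper":0.6},
  {"slide":[0.15,-0.96,0.16],"turn":0,"gripper":0.6},
  {"slide":[0.15,-0.96,0.16],"turn":0,"gripper":0.6},
  {"slide":[0.15,-0.96,0.16],"turn":0,"gripper":0.6},
  {"slide":[0.15,-0.96,0.16],"turn":0,"gripper":0.6},
])

```text
time_s: 13.52
tcp_pos: [0.4203, 0.1918, 0.4893]
eef_rot: [167.1, 20.1, -164.4]
contact_force: [0.3, -0.0, 0.2]
gripper_width: 0.0525
gripper_force: 0.0
```

send_rows([
  {"slide":[0.15,-0.96,0.16],"turn":0,"gripper":0.6},
  {"slide":[0.15,-0.96,0.16],"turn":0,"gripper":0.6},
  {"slide":[0.15,-0.96,0.16],"turn":0,"gripper":0.6},
  {"slide":[0.15,-0.96,0.16],"turn":0,"gripper":0.6},
  {"slide":[0.15,-0.96,0.16],"turn":0,"gripper":0.6},
])

```text
time_s: 13.93
tcp_pos: [0.4555, 0.0617, 0.4282]
eef_rot: [167.1, 19.9, -164.5]
contact_force: [0.0, 0.2, 0.4]
gripper_width: 0.0526
gripper_force: 0.0
```

send_rows([
  {"slide":[0.15,-0.96,0.16],"turn":0,"gripper":0.6},
  {"slide":[0.15,-0.96,0.16],"turn":0,"gripper":0.6},
  {"slide":[0.15,-0.96,0.16],"turn":0,"gripper":0.6},
  {"slide":[0.15,-0.96,0.16],"turn":0,"gripper":0.6},
  {"slide":[0.15,-0.96,0.16],"turn":0,"gripper":0.6},
])

```text
time_s: 14.35
tcp_pos: [0.4905, -0.0683, 0.3673]
eef_rot: [167.0, 19.8, -164.4]
contact_force: [0.1, 0.1, -0.4]
gripper_width: 0.0526
gripper_force: 0.0
```

send_rows([
  {"slide":[0.15,-0.96,0.16],"turn":0,"gripper":0.6},
  {"slide":[0.15,-0.96,0.16],"turn":0,"gripper":0.6},
  {"slide":[0.15,-0.96,0.16],"turn":0,"gripper":0.6},
  {"slide":[0.15,-0.96,0.16],"turn":0,"gripper":0.6},
  {"slide":[0.15,-0.96,0.16],"turn":0,"gripper":0.6},
])

```text
time_s: 14.77
tcp_pos: [0.5253, -0.1985, 0.3068]
eef_rot: [166.9, 19.8, -164.4]
contact_force: [-0.6, 0.9, -1.0]
gripper_width: 0.0527
gripper_force: 0.0
```

```bash
python3 - <<'E'
from h import *
s=get_state();print(s['time_s'],s['joints'].round(1),s['tcp_pos'],s['eef_rot'])
Rw=R.from_euler('xyz',s['eef_rot'],degrees=True).as_matrix();print(Rw.round(3).tolist())
print(yturn(22.2))
c=cap('scene','scene3.png')
for p in ([0,0,0],[0,0,-.066],[0,0,-.2],[0,.0965,-.066],[0,-.0965,-.066]): print(proj(c,s['tcp_pos']+Rw@np.array(p)).round(0))
# grasp: tube axis 10 mm before the TCP
G=np.array([.591,-.3165,.015]); print(plan(G+.009*Rw[:,2]), plan(G+.009*Rw[:,2]-.06*Rw[:,2]))
a=cv2.imread('pics/scene3.png');cv2.imwrite('pics/s3.png',cv2.resize(a[40:240,180:440],(780,600),interpolation=cv2.INTER_CUBIC))
E
```

```text
14.7667 [-16.9   5.2  -3.7 -22.7 -72.7 -50.1] [ 0.52528994 -0.19850704  0.30681093] [ 166.90474607   19.8225989  -164.42607061]
[[-0.906, -0.336, 0.257], [-0.253, 0.918, 0.307], [-0.339, 0.213, -0.916]]
([np.float64(177.8), np.float64(-2.2)], np.float64(-11.5))
[[319.  88.]]
[[319.  60.]]
[[319.  -4.]]
[[356.  67.]]
[[286.  54.]]
(array([ 0.47 , -1.293,  1.72 ]), 0.0) (array([ 0.469, -1.293,  1.32 ]), 0.0)
```

View pics/s3.png

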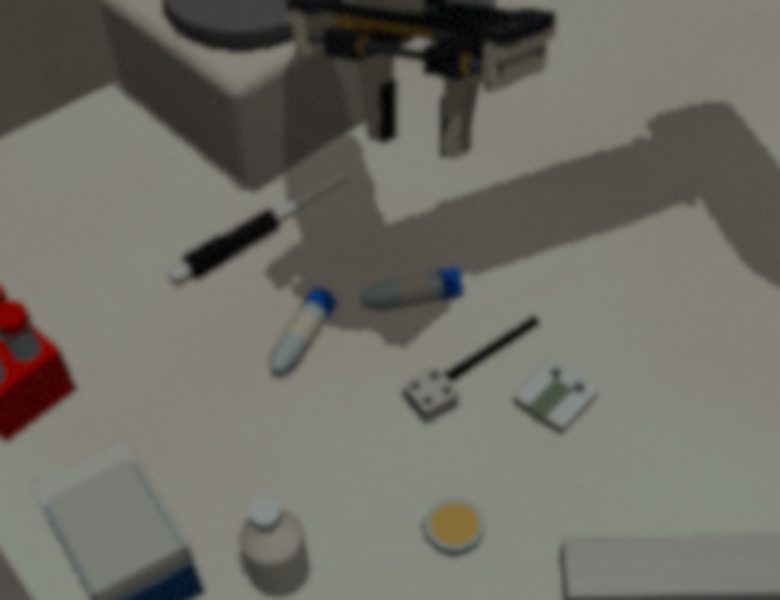

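The gripper has a wide, flat body and thick, blunt fingers, seen at (380,110) and (455,120) in this crop. The tubes are at (300,330) and (410,290). Moving to the pre-grasp over tube 1 (the far one).

send_rows([
  {"slide":[0.24,-0.65,0.66],"turn":-0.024,"gripper":0.48},
  {"slide":[0.24,-0.65,0.66],"turn":-0.024,"gripper":0.48},
  {"slide":[0.24,-0.65,0.66],"turn":-0.024,"gripper":0.48},
  {"slide":[0.24,-0.65,0.66],"turn":-0.024,"gripper":0.48},
  {"slide":[0.24,-0.65,0.66],"turn":-0.024,"gripper":0.48},
])

```text
time_s: 15.23
tcp_pos: [0.5503, -0.2636, 0.1825]
eef_rot: [167.5, 20.3, -162.1]
contact_force: [-0.5, 0.2, 0.5]
gripper_width: 0.0421
gripper_force: 0.0
```

send_rows([
  {"slide":[0.24,-0.65,0.66],"turn":0,"gripper":0.48},
  {"slide":[0.24,-0.65,0.66],"turn":0,"gripper":0.48},
  {"slide":[0.24,-0.65,0.66],"turn":0,"gripper":0.48},
  {"slide":[0.24,-0.65,0.66],"turn":0,"gripper":0.48},
  {"slide":[0.24,-0.65,0.66],"turn":0,"gripper":0.48},
])

```text
time_s: 15.65
tcp_pos: [0.5811, -0.3323, 0.0613]
eef_rot: [167.6, 20.4, -162.1]
contact_force: [-0.2, 0.5, -0.1]
gripper_width: 0.0421
gripper_force: 0.0
```

```bash
python3 - <<'E'
from h import *
s=get_state();print(s['time_s'],s['joints'].round(1),s['tcp_pos'],s['eef_rot'],s['gripper_width'])
Rw=R.from_euler('xyz',s['eef_rot'],degrees=True).as_matrix()
for n in ('wrist','top'):
    c=cap(n,n+'4.png')
    for r in optics.look_for(n,'tube_a'): print(n,np.round(r['location'],3),round(r['p'],2))
print(yturn(22.2))
G=np.array([.591,-.3165,.015]); print(plan(G+.005*Rw[:,2]))
E
```

```text
15.65 [-28.   28.7  -2.7 -28.1 -56.8 -26.6] [ 0.58105698 -0.33227914  0.06125372] [ 167.62510307   20.4030341  -162.07490642] 0.042087841141831
wrist [ 0.568 -0.329  0.025] 0.79
wrist [ 0.467 -0.294  0.027] 0.69
top [ 0.462 -0.275  0.028] 0.64
([np.float64(-179.7), np.float64(0.3)], np.float64(-11.3))
(array([0.042, 0.008, 0.401]), 0.0)
```

View pics/wrist4.png

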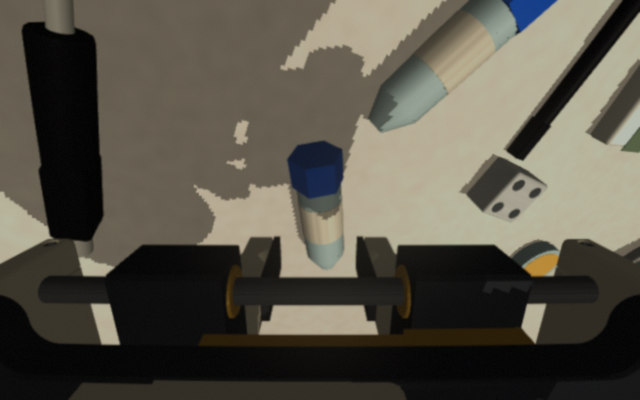

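The tube lies midway between the fingers, with its cap at (315,165) and tail at (324,265), and is aligned. Descend and close.

send_rows([
  {"slide":[0.03,0.01,0.25],"turn":0,"gripper":0.48},
  {"slide":[0.03,0.01,0.38],"turn":0,"gripper":0.48},
  {"slide":[0.03,0.01,0.39],"turn":0,"gripper":0.48},
  {"slide":[0.03,0.01,0.39],"turn":0,"gripper":0.25},
  {"slide":[0.03,0.01,0.39],"turn":0,"gripper":0.25},
], newtons=10)

```text
time_s: 16.27
tcp_pos: [0.5928, -0.3157, 0.0123]
eef_rot: [168.0, 20.7, -161.9]
contact_force: [0.0, -0.4, 0.6]
gripper_width: 0.0337
gripper_force: 0.2
```

send_rows([
  {"slide":[0,0,0],"turn":0,"gripper":0.25},
  {"slide":[0,0,0],"turn":0,"gripper":0.25},
  {"slide":[0,0,-0.2],"turn":0,"gripper":0.25},
  {"slide":[0,0,-0.4],"turn":0,"gripper":0.25},
  {"slide":[0,0,-0.6],"turn":0,"gripper":0.25},
])

```text
time_s: 16.68
tcp_pos: [0.5674, -0.3434, 0.0934]
eef_rot: [167.8, 20.6, -162.0]
contact_force: [0.0, -0.4, 0.5]
gripper_width: 0.0297
gripper_force: 9.7
```

```bash
python3 - <<'E'
from h import *
s=get_state();print(s['time_s'],s['tcp_pos'],s['eef_rot'],s['gripper_width'],s['gripper_force'])
for q in (121,131,142,152,161): print(q,yturn(q))
E
```

```text
16.6833 [ 0.56737583 -0.34339196  0.09338677] [ 167.84760165   20.56580491 -162.00140621] 0.02967616621048384 9.734519718331285
121 ([np.float64(77.7), np.float64(-102.3)], np.float64(22.7))
131 ([np.float64(68.5), np.float64(-111.5)], np.float64(23.5))
142 ([np.float64(58.4), np.float64(-121.6)], np.float64(23.7))
152 ([np.float64(49.2), np.float64(-130.8)], np.float64(23.3))
161 ([np.float64(40.9), np.float64(-139.1)], np.float64(22.3))
```

```bash
cat > place.py <<'E'
from h import *
import clr
yaw=52.;Ct=np.array([.4625,.268,0]);lx=np.array([np.cos(np.radians(yaw)),np.sin(np.radians(yaw)),0]);ly=np.array([-lx[1],lx[0],0])
org=Ct-.08*ly
def rot(Rw,deg): return Rw@R.from_euler('z',deg,degrees=True).as_matrix()
def body(L): return np.array(np.meshgrid(clr.g(-.039,.039,7),clr.g(-.0965,.0965,15),clr.g(-L,-.047,15))).reshape(3,-1).T
cam=np.array(np.meshgrid(clr.g(.05,.1,4),clr.g(-.045,.045,5),clr.g(-.17,-.1,5))).reshape(3,-1).T
def chk(Rw,tcp,L=.13):
    clr.body=np.r_[body(L),cam]; clr.wr=np.array([[.045*np.cos(t),.045*np.sin(t),-q] for t in clr.g(0,6.28,16) for q in clr.g(L,.5,25)])
    return (clr.clear(Rw,tcp-.019*Rw[:,2],yaw,org)*1000).round(0)
E
python3 - <<'E'
from place import *
s=get_state();Rw=R.from_euler('xyz',s['eef_rot'],degrees=True).as_matrix()
t1=np.array([np.cos(np.radians(202.2)),np.sin(np.radians(202.2)),0])  # cap dir
u=Rw.T@t1
for turn in (-121.6,-130.8):
    R2=rot(Rw,turn);v=R2@u;print(turn,'cap dir',v.round(2),'y',R2[:,1].round(2))
    for x in (.026,-.012):
        ax=Ct+x*lx;ax[2]=.023;tcp=ax+.003*R2[:,2]
        for L in (.11,.15,.2): print(x,L,chk(R2,tcp,L).tolist())
ax=Ct+.026*lx;ax[2]=.023
tcp=ax+.003*Rw[:,2];print('tcp target',tcp,'plan final',plan(tcp),'pre',plan(tcp-.22*Rw[:,2]))
E
```

```text
-121.6 cap dir [ 0.64 -0.69  0.34] y [-0.56 -0.72 -0.4 ]
0.026 0.11 [[7.0, 58.0, 29.0, 41.0], [0.0, 55.0, 96.0, 120.0], [125.0, 89.0, 15.0, 15.0]]
0.026 0.15 [[7.0, 57.0, 29.0, 41.0], [0.0, 60.0, 135.0, 157.0], [125.0, 89.0, 15.0, 15.0]]
0.026 0.2 [[0.0, 56.0, 29.0, 41.0], [0.0, 68.0, 185.0, 203.0], [125.0, 89.0, 15.0, 15.0]]
-0.012 0.11 [[25.0, 58.0, 45.0, 41.0], [26.0, 70.0, 108.0, 120.0], [124.0, 88.0, 0.0, 15.0]]
-0.012 0.15 [[6.0, 57.0, 45.0, 41.0], [25.0, 78.0, 148.0, 157.0], [124.0, 88.0, 0.0, 15.0]]
-0.012 0.2 [[0.0, 57.0, 45.0, 41.0], [35.0, 91.0, 198.0, 203.0], [124.0, 88.0, 0.0, 15.0]]
-130.8 cap dir [ 0.71 -0.58  0.4 ] y [-0.43 -0.81 -0.39]
0.026 0.11 [[1.0, 52.0, 30.0, 39.0], [0.0, 56.0, 96.0, 120.0], [124.0, 87.0, 15.0, 15.0]]
0.026 0.15 [[1.0, 49.0, 30.0, 39.0], [0.0, 59.0, 135.0, 157.0], [124.0, 87.0, 15.0, 15.0]]
0.026 0.2 [[0.0, 44.0, 30.0, 39.0], [0.0, 67.0, 185.0, 203.0], [124.0, 87.0, 15.0, 15.0]]
-0.012 0.11 [[10.0, 45.0, 45.0, 39.0], [26.0, 70.0, 108.0, 120.0], [124.0, 83.0, 0.0, 15.0]]
-0.012 0.15 [[4.0, 42.0, 45.0, 39.0], [25.0, 79.0, 148.0, 157.0], [124.0, 83.0, 0.0, 15.0]]
-0.012 0.2 [[0.0, 42.0, 45.0, 39.0], [36.0, 92.0, 198.0, 203.0], [124.0, 83.0, 0.0, 15.0]]
tcp target [0.47929187 0.28940725 0.02025413] plan final (array([-0.526,  3.949,  1.585]), 0.0) pre (array([-0.526,  3.949,  0.118]), 0.0)
```

```bash
cat >> h.py <<'E'
def path(target,turn,n,st=None,pos=None,Rw=None):
    """n calls of equal shift and turn; shares for each; returns final R"""
    s=st or get_state()
    Rw=R.from_euler('xyz',s['eef_rot'],degrees=True).as_matrix() if Rw is None else Rw
    p=s['tcp_pos'] if pos is None else pos
    d=(np.array(target)-p)/n
    for k in range(n):
        print('   call',(Rw.T@d/.15).round(2).tolist(),'turn',round(turn/n/90,3),'mm',(np.linalg.norm(d)*1000).round())
        Rw=Rw@R.from_euler('z',turn/n,degrees=True).as_matrix()
    return Rw
E
python3 - <<'E'
from place import *
s=get_state();Rw=R.from_euler('xyz',s['eef_rot'],degrees=True).as_matrix()
ax=Ct-.006*lx;ax[2]=.022;tcp=ax+.003*Rw[:,2];pre=tcp-.15*Rw[:,2]
print(tcp,pre); R2=path(pre,-121.6,4); print('then z share',.15/.15, R2.round(2).tolist())
for d in (0,.05,.1,.15): print(chk(R2,tcp-d*R2[:,2]).tolist())
E
```

```text
[0.45959071 0.2641909  0.01925413] [0.42035688 0.21824247 0.15654743]
   call [-0.09, 0.96, 0.13] turn -0.338 mm 146.0
   call [-0.56, 0.78, 0.13] turn -0.338 mm 146.0
   call [-0.88, 0.39, 0.13] turn -0.338 mm 146.0
   call [-0.96, -0.11, 0.13] turn -0.338 mm 146.0
then z share 1.0 [[0.78, -0.56, 0.26], [-0.62, -0.72, 0.31], [0.02, -0.4, -0.92]]
[[20.0, 57.0, 41.0, 40.0], [20.0, 71.0, 125.0, 138.0], [125.0, 88.0, 0.0, 14.0]]
[[0.0, 57.0, 91.0, 86.0], [21.0, 82.0, 175.0, 183.0], [79.0, 88.0, 37.0, 60.0]]
[[0.0, 56.0, 141.0, 132.0], [47.0, 95.0, 225.0, 229.0], [36.0, 89.0, 87.0, 105.0]]
[[6.0, 56.0, 191.0, 177.0], [92.0, 110.0, 275.0, 275.0], [27.0, 93.0, 137.0, 151.0]]
```

```bash
python3 - <<'E'
from place import *
s=get_state();Rw=R.from_euler('xyz',s['eef_rot'],degrees=True).as_matrix()
R2=rot(Rw,-121.6);ax=Ct-.006*lx;ax[2]=.022;tcp=ax+.003*R2[:,2]
for L in (.13,.16):
  print(L)
  for up in (0,.01,.02,.035,.05,.075,.1,.15):
    print(up,[int(chk(R2,tcp+x*lx+[0,0,up],L)[:2,0].min()) for x in (.02,.01,0,-.01,-.02,-.04,-.06,-.08,-.1,-.12)])
E
```

```text
0.13
0 [4, 11, 20, 25, 25, 25, 29, 42, 60, 78]
0.01 [0, 7, 15, 15, 15, 15, 21, 37, 56, 74]
0.02 [0, 4, 5, 5, 5, 5, 15, 33, 52, 70]
0.035 [0, 0, 0, 0, 0, 0, 9, 27, 46, 64]
0.05 [0, 0, 0, 0, 0, 0, 3, 21, 40, 58]
0.075 [0, 0, 0, 0, 0, 0, 0, 11, 29, 48]
0.1 [0, 0, 0, 0, 0, 0, 0, 1, 20, 40]
0.15 [0, 0, 0, 0, 3, 9, 16, 24, 33, 48]
0.16
0 [3, 0, 0, 0, 0, 6, 23, 41, 60, 78]
0.01 [0, 0, 0, 0, 0, 2, 19, 37, 56, 74]
0.02 [0, 0, 0, 0, 0, 0, 15, 33, 52, 70]
0.035 [0, 0, 0, 0, 0, 0, 10, 27, 46, 64]
0.05 [0, 0, 0, 0, 0, 0, 3, 21, 40, 58]
0.075 [0, 0, 0, 0, 0, 0, 0, 11, 29, 48]
0.1 [0, 0, 0, 0, 0, 0, 0, 1, 20, 40]
0.15 [0, 0, 0, 0, 3, 9, 16, 24, 33, 48]
```

```bash
python3 - <<'E'
from place import *
for th in (24,28,32,36,40):
  for q in (97,112,127,142,157,172,187):
    F=clr.frame(50,th,q); F=F if F[1,0]<0 else F@np.diag([-1,-1,1]); e=np.degrees(np.arcsin(abs(F[2,1])))
    drop=36*np.sin(np.radians(e))+3*np.cos(np.radians(th))-15
    o=[]
    for x in (-.01,.02):
      ax=Ct+x*lx;ax[2]=.021+max(drop,0)/1000;tcp=ax+.003*F[:,2]
      for L in (.13,.16):
        f=chk(F,tcp,L);o.append((int(f[:2,0].min()),int(f[0,2]),int(f[0,3]),int(min(chk(F,tcp-d*F[:,2],L)[:2,0].min() for d in (.03,.06,.09,.12,.15)))))
    print(th,q,'e%.0f drop%.0f'%(e,drop),o)
E
```

```text
24 97 e18 drop-1 [(25, 42, 38, 0), (0, 42, 38, 0), (2, 29, 38, 0), (0, 29, 38, 0)]
24 112 e21 drop1 [(23, 43, 37, 0), (0, 43, 37, 0), (1, 30, 37, 0), (0, 30, 37, 0)]
24 127 e23 drop2 [(22, 44, 39, 0), (0, 44, 39, 0), (1, 32, 39, 0), (0, 32, 39, 0)]
24 142 e24 drop2 [(24, 44, 41, 0), (0, 44, 41, 0), (1, 32, 41, 0), (0, 32, 41, 0)]
24 157 e23 drop2 [(2, 44, 38, 0), (0, 44, 38, 0), (0, 32, 38, 0), (0, 32, 38, 0)]
24 172 e21 drop0 [(0, 43, 37, 0), (0, 43, 37, 0), (0, 31, 37, 0), (0, 31, 37, 0)]
24 187 e17 drop-2 [(26, 42, 39, 0), (0, 42, 39, 0), (2, 31, 39, 0), (0, 31, 39, 0)]
28 97 e21 drop1 [(23, 40, 31, 0), (0, 40, 31, 0), (12, 25, 31, 0), (0, 25, 31, 0)]
28 112 e25 drop3 [(18, 42, 31, 0), (0, 42, 31, 0), (10, 28, 31, 0), (0, 28, 31, 0)]
28 127 e27 drop4 [(18, 43, 33, 0), (0, 43, 33, 0), (9, 29, 33, 0), (0, 29, 33, 0)]
28 142 e28 drop5 [(20, 44, 35, 0), (0, 44, 35, 0), (9, 30, 35, 0), (0, 30, 35, 0)]
28 157 e27 drop4 [(16, 43, 32, 0), (0, 43, 32, 0), (0, 29, 32, 0), (0, 29, 32, 0)]
28 172 e24 drop2 [(0, 42, 31, 0), (0, 42, 31, 0), (0, 28, 31, 0), (0, 28, 31, 0)]
28 187 e20 drop-0 [(0,
[... 1127 characters left out ...]
, (0, 23, 17, 0)]
36 187 e26 drop3 [(8, 38, 18, 6), (6, 38, 18, 5), (0, 20, 18, 0), (0, 20, 18, 0)]
40 97 e32 drop6 [(17, 36, 10, 14), (14, 36, 10, 14), (16, 17, 10, 0), (0, 17, 10, 0)]
40 112 e37 drop9 [(12, 39, 11, 9), (9, 39, 11, 9), (12, 19, 11, 0), (0, 19, 11, 0)]
40 127 e39 drop10 [(12, 40, 14, 9), (10, 40, 14, 9), (12, 21, 14, 0), (0, 21, 14, 0)]
40 142 e40 drop10 [(16, 41, 17, 15), (15, 41, 17, 15), (14, 21, 17, 0), (0, 21, 17, 0)]
40 157 e39 drop10 [(12, 40, 13, 10), (10, 40, 13, 10), (11, 21, 13, 0), (0, 21, 13, 0)]
40 172 e35 drop8 [(12, 39, 11, 9), (9, 39, 11, 9), (9, 20, 11, 0), (0, 20, 11, 0)]
40 187 e30 drop5 [(19, 37, 11, 15), (15, 37, 11, 15), (2, 18, 11, 0), (0, 18, 11, 0)]
```

```bash
python3 - <<'E'
from place import *
out=[]
for th in (26,30,35,40):
 for L in range(-10,120,10):
  for q in (117,127,142,157,167):
   for sg in (1,-1):
    F=clr.frame(L,th,q)@np.diag([sg,sg,1]); e=np.degrees(np.arcsin(abs(F[2,1])))
    drop=max(36*np.sin(np.radians(e))+3*np.cos(np.radians(th))-15,0)
    if drop>6: continue
    t=np.array([np.cos(np.radians(q)),np.sin(np.radians(q)),0])
    for g in (-.03,0,.03):
     for x in (-.01,.005):
      ax=Ct+x*lx+g*t;ax[2]=.021+drop/1000;tcp=ax+.003*F[:,2]
      def m(d): f=chk(F,tcp-d*F[:,2],.14);return min(f[:2,:2].min(),f[0,2])
      a=m(0)
      if a<8: continue
      b=min(m(d) for d in (.03,.06,.1,.14)); out.append((min(a,b),a,b,th,L,q,sg,g,x,round(e),round(drop)))
out.sort(reverse=True)
for o in out[:25]: print(o)
E
```

```text
(np.float64(12.0), np.float64(15.0), np.float64(12.0), 40, 80, 117, 1, -0.03, -0.01, 27, 4)
(np.float64(12.0), np.float64(15.0), np.float64(12.0), 40, 80, 117, -1, -0.03, -0.01, 27, 4)
(np.float64(6.0), np.float64(24.0), np.float64(6.0), 40, 90, 117, 1, -0.03, -0.01, 21, 0)
(np.float64(6.0), np.float64(24.0), np.float64(6.0), 40, 90, 117, -1, -0.03, -0.01, 21, 0)
(np.float64(4.0), np.float64(10.0), np.float64(4.0), 35, 70, 117, 1, -0.03, -0.01, 27, 4)
(np.float64(4.0), np.float64(10.0), np.float64(4.0), 35, 70, 117, -1, -0.03, -0.01, 27, 4)
(np.float64(2.0), np.float64(15.0), np.float64(2.0), 40, 80, 117, 1, 0, -0.01, 27, 4)
(np.float64(2.0), np.float64(15.0), np.float64(2.0), 40, 80, 117, -1, 0, -0.01, 27, 4)
(np.float64(1.0), np.float64(15.0), np.float64(1.0), 40, 90, 127, 1, -0.03, -0.01, 27, 4)
(np.float64(1.0), np.float64(15.0), np.float64(1.0), 40, 90, 127, -1, -0.03, -0.01, 27, 4)
(np.float64(1.0), np.float64(15.0), np.float64(1.0), 40, 80, 117, 1, -0.03, 0.005, 27, 4)
(np.float64(1.0), np.float64(15.0), np.float64(1.0), 40, 80, 117, -1, -0.03, 0.005, 27, 4)
(np.float64(0.0), 
[... 461 characters left out ...]
.float64(25.0), np.float64(0.0), 35, 110, 117, -1, -0.03, -0.01, 5, 0)
(np.float64(0.0), np.float64(25.0), np.float64(0.0), 35, 100, 117, -1, -0.03, 0.005, 12, 0)
(np.float64(0.0), np.float64(24.0), np.float64(0.0), 40, 100, 127, -1, -0.03, -0.01, 21, 0)
(np.float64(0.0), np.float64(24.0), np.float64(0.0), 35, 100, 117, -1, 0, -0.01, 12, 0)
(np.float64(0.0), np.float64(23.0), np.float64(0.0), 40, 100, 127, 1, -0.03, -0.01, 21, 0)
(np.float64(0.0), np.float64(23.0), np.float64(0.0), 35, 100, 127, -1, 0, -0.01, 18, 0)
(np.float64(0.0), np.float64(23.0), np.float64(0.0), 35, 100, 127, -1, -0.03, -0.01, 18, 0)
(np.float64(0.0), np.float64(23.0), np.float64(0.0), 35, 90, 117, -1, 0, -0.01, 18, 0)
```

```bash
python3 - <<'E'
from h import *
s=get_state();Rw=R.from_euler('xyz',s['eef_rot'],degrees=True).as_matrix()
c=cap('scene','scene5.png')
a=c['img'][:,:,::-1].copy()
x0,y0,x1,y1=190,0,390,170;f=4;b=cv2.resize(a[y0:y1,x0:x1],None,fx=4,fy=3.5,interpolation=cv2.INTER_CUBIC)
def pt(p): q=proj(c,s['tcp_pos']+Rw@np.array(p))[0]; return int((q[0]-x0)*4),int((q[1]-y0)*3.5)
for L,col in ((.066,(0,0,255)),(.106,(0,255,0)),(.146,(255,0,0)),(.186,(0,255,255)),(.226,(255,0,255))):
    k=np.array([pt((x,y,-L)) for x,y in ((.039,.0965),(-.039,.0965),(-.039,-.0965),(.039,-.0965))]);cv2.polylines(b,[k],True,col,1)
cv2.imwrite('pics/s5.png',b); print(b.shape)
E
```

```text
(595, 800, 3)
```

View pics/s5.png

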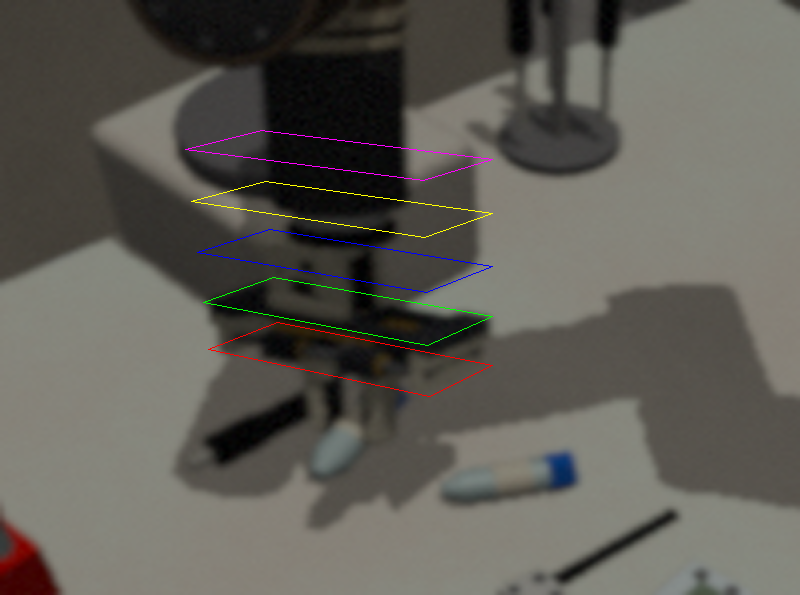

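The gripper crop shows tube 1 held at (340,445). The wide body is only about 42 mm thick, between the red and green outlines. Behind it are a narrow neck and then a cylinder about 95 mm across. I'll redo the clearances with that shape.

```bash
cat >> place.py <<'E'
def chk(Rw,tcp,camx=1):
    b=np.array(np.meshgrid(clr.g(-.039,.039,7),clr.g(-.0965,.0965,15),clr.g(-.09,-.047,6))).reshape(3,-1).T
    cm=np.array(np.meshgrid(clr.g(.03,.1,4),clr.g(-.045,.045,5),clr.g(-.165,-.11,5))).reshape(3,-1).T
    clr.body=np.r_[b,cm]; clr.wr=np.array([[(.036 if q<.15 else .05)*np.cos(t),(.036 if q<.15 else .05)*np.sin(t),-q] for t in clr.g(0,6.28,16) for q in clr.g(.09,.5,35)])
    return (clr.clear(Rw,tcp-.019*Rw[:,2],yaw,org)*1000).round(0)
E
python3 - <<'E'
from place import *
s=get_state();R0=R.from_euler('xyz',s['eef_rot'],degrees=True).as_matrix()
for q in (121,131,142,152,161):
  R2=rot(R0,yturn(q)[0][1])
  print(q)
  for up in (0,.02,.04,.08,.12):
    print(up,[int(chk(R2,Ct+[0,0,.022]+.003*R2[:,2]+x*lx+[0,0,up])[:2,:2].min()) for x in (.03,.02,.01,0,-.01,-.02,-.04,-.06,-.08,-.1,-.12)])
E
```

```text
121
0 [0, 0, 4, 10, 19, 28, 47, 59, 60, 64, 74]
0.02 [0, 0, 0, 4, 11, 20, 39, 39, 40, 46, 60]
0.04 [0, 0, 0, 0, 9, 19, 19, 19, 20, 31, 49]
0.08 [0, 0, 0, 0, 0, 0, 0, 0, 0, 15, 33]
0.12 [0, 0, 0, 0, 0, 0, 0, 0, 0, 8, 28]
131
0 [0, 0, 3, 9, 19, 28, 46, 61, 61, 66, 76]
0.02 [0, 0, 0, 3, 10, 19, 39, 41, 41, 48, 62]
0.04 [0, 0, 0, 0, 9, 19, 21, 21, 22, 34, 51]
0.08 [0, 0, 0, 0, 0, 0, 0, 0, 0, 17, 35]
0.12 [0, 0, 0, 0, 0, 0, 0, 0, 0, 9, 29]
142
0 [0, 0, 3, 9, 19, 28, 46, 58, 60, 67, 78]
0.02 [0, 0, 0, 4, 11, 20, 39, 41, 43, 52, 66]
0.04 [0, 0, 0, 0, 8, 16, 21, 21, 24, 38, 56]
0.08 [0, 0, 0, 0, 0, 0, 0, 0, 4, 22, 40]
0.12 [0, 0, 0, 0, 0, 0, 0, 0, 0, 14, 34]
152
0 [0, 0, 4, 6, 8, 17, 35, 44, 48, 59, 72]
0.02 [0, 0, 0, 0, 0, 10, 27, 40, 40, 48, 62]
0.04 [0, 0, 0, 0, 0, 4, 20, 20, 21, 34, 51]
0.08 [0, 0, 0, 0, 0, 0, 0, 0, 0, 17, 35]
0.12 [0, 0, 0, 0, 0, 0, 0, 0, 0, 10, 30]
161
0 [0, 0, 1, 1, 1, 4, 23, 33, 41, 55, 72]
0.02 [0, 0, 0, 0, 0, 0, 15, 33, 39, 46, 60]
0.04 [0, 0, 0, 0, 0, 0, 8, 19, 20, 32, 49]
0.08 [0, 0, 0, 0, 0, 0, 0, 0, 0, 15, 33]
0.12 [0, 0, 0, 0, 0, 0, 0, 0, 0, 8, 28]
```

```bash
python3 - <<'E'
from place import *
s=get_state();Rw=R.from_euler('xyz',s['eef_rot'],degrees=True).as_matrix()
R2=rot(Rw,-121.6)
P=lambda x,up:Ct+[0,0,.022]+.003*R2[:,2]+x*lx+np.array([0,0,up])
R3=path(P(-.12,.12),-121.6,4)
W=[P(-.12,.12),P(-.09,.045),P(-.02,.04),P(-.01,.012),P(-.01,0)]
for a,b in zip(W,W[1:]): print((R3.T@(b-a)/.15).round(3).tolist(),b.round(4).tolist())
E
```

```text
call [-0.01, 0.91, 0.12] turn -0.338 mm 138.0
   call [-0.47, 0.78, 0.12] turn -0.338 mm 138.0
   call [-0.8, 0.44, 0.12] turn -0.338 mm 138.0
   call [-0.91, -0.03, 0.12] turn -0.338 mm 138.0
[-0.014, 0.018, 0.538] [0.4079, 0.198, 0.0643]
[-0.004, -0.414, 0.218] [0.451, 0.2531, 0.0593]
[-0.005, 0.014, 0.198] [0.4571, 0.261, 0.0313]
[-0.002, 0.032, 0.073] [0.4571, 0.261, 0.0193]
```

send_rows([
  {"slide":[-0.01,0.91,0.12],"turn":-0.34,"gripper":0.25},
  {"slide":[-0.01,0.91,0.12],"turn":-0.34,"gripper":0.25},
  {"slide":[-0.01,0.91,0.12],"turn":-0.34,"gripper":0.25},
  {"slide":[-0.01,0.91,0.12],"turn":-0.34,"gripper":0.25},
  {"slide":[-0.01,0.91,0.12],"turn":-0.34,"gripper":0.25},
])

```text
time_s: 17.15
tcp_pos: [0.5221, -0.2104, 0.1047]
eef_rot: [-179.1, 23.9, -128.5]
contact_force: [-0.1, -0.6, -0.8]
gripper_width: 0.0298
gripper_force: 9.7
```

send_rows([
  {"slide":[-0.47,0.78,0.12],"turn":-0.34,"gripper":0.25},
  {"slide":[-0.47,0.78,0.12],"turn":-0.34,"gripper":0.25},
  {"slide":[-0.47,0.78,0.12],"turn":-0.34,"gripper":0.25},
  {"slide":[-0.47,0.78,0.12],"turn":-0.34,"gripper":0.25},
  {"slide":[-0.47,0.78,0.12],"turn":-0.34,"gripper":0.25},
])

```text
time_s: 17.57
tcp_pos: [0.4768, -0.0809, 0.1153]
eef_rot: [-166.6, 20.0, -95.6]
contact_force: [-1.4, 0.1, -0.8]
gripper_width: 0.0298
gripper_force: 9.7
```

send_rows([
  {"slide":[-0.8,0.44,0.12],"turn":-0.34,"gripper":0.25},
  {"slide":[-0.8,0.44,0.12],"turn":-0.34,"gripper":0.25},
  {"slide":[-0.8,0.44,0.12],"turn":-0.34,"gripper":0.25},
  {"slide":[-0.8,0.44,0.12],"turn":-0.34,"gripper":0.25},
  {"slide":[-0.8,0.44,0.12],"turn":-0.34,"gripper":0.25},
])

```text
time_s: 17.98
tcp_pos: [0.4305, 0.0488, 0.1257]
eef_rot: [-158.4, 10.6, -65.3]
contact_force: [0.1, -0.4, -1.1]
gripper_width: 0.0299
gripper_force: 9.7
```

send_rows([
  {"slide":[-0.91,-0.03,0.12],"turn":-0.34,"gripper":0.25},
  {"slide":[-0.91,-0.03,0.12],"turn":-0.34,"gripper":0.25},
  {"slide":[-0.91,-0.03,0.12],"turn":-0.34,"gripper":0.25},
  {"slide":[-0.91,-0.03,0.12],"turn":-0.34,"gripper":0.25},
  {"slide":[-0.91,-0.03,0.12],"turn":-0.34,"gripper":0.25},
])

```text
time_s: 18.4
tcp_pos: [0.3841, 0.1817, 0.1369]
eef_rot: [-155.9, -1.2, -37.4]
contact_force: [-0.3, -0.4, -1.4]
gripper_width: 0.0301
gripper_force: 9.7
```

```bash
cat > nxt.py <<'E'
from place import *
import sys
def go(W,deg=0,c=.003):
    """lamp-frame waypoints (lx, ly from tray centre, axis height) -> chained shares, first from the present pose"""
    s=get_state();Rw=R.from_euler('xyz',s['eef_rot'],degrees=True).as_matrix()
    print('t',round(s['time_s'],2),'tcp',s['tcp_pos'].round(4),'w',round(s['gripper_width'],4),'F',round(s['gripper_force'],1),s['contact_force'].round(1),'z',Rw[:,2].round(3),'y',Rw[:,1].round(2),'J',s['joints'].round(0))
    p=s['tcp_pos']
    for x,y,z in W:
        b=Ct+x*lx+y*ly+[0,0,z]+c*Rw[:,2]; print((Rw.T@(b-p)/.15).round(3).tolist(),'clr',chk(Rw,b)[:2,:2].min(),b.round(3)); p=b
E
python3 -c "
from nxt import *
go([(-.09,0,.067),(-.02,0,.062),(-.01,0,.034),(-.01,0,.022)]); print(yturn(142))"
```

```text
t 18.4 tcp [0.3841 0.1817 0.1369] w 0.0301 F 9.7 [-0.3 -0.4 -1.4] z [ 0.263  0.312 -0.913] y [-0.55 -0.73 -0.41] J [ 54. -12. -55.   4. -23.  -4.]
[0.05, 0.031, 0.518] clr 27.0 [0.408 0.198 0.064]
[0.004, -0.412, 0.221] clr 16.0 [0.451 0.253 0.059]
[-0.003, 0.015, 0.198] clr 15.0 [0.457 0.261 0.031]
[-0.002, 0.033, 0.073] clr 20.0 [0.457 0.261 0.019]
([np.float64(-179.0), np.float64(1.0)], np.float64(24.1))
```

send_rows([
  {"slide":[0.05,0.03,0.26],"turn":0.01,"gripper":0.25},
  {"slide":[0.05,0.03,0.52],"turn":0.01,"gripper":0.25},
  {"slide":[0.05,-0.18,0.63],"turn":0.01,"gripper":0.25},
  {"slide":[0.05,-0.38,0.74],"turn":0.01,"gripper":0.25},
  {"slide":[0.05,-0.38,0.74],"turn":0.01,"gripper":0.25},
], newtons=6)

```text
time_s: 18.82
tcp_pos: [0.4565, 0.2524, 0.0571]
eef_rot: [-156.0, -1.0, -38.3]
contact_force: [0.5, 1.1, 1.5]
gripper_width: 0.0297
gripper_force: 5.9
```

```bash
python3 -c "
from nxt import *
go([(-.01,0,.034),(-.01,0,.022)])"
```

```text
t 18.82 tcp [0.4565 0.2524 0.0571] w 0.0297 F 5.9 [0.5 1.1 1.5] z [ 0.264  0.309 -0.914] y [-0.56 -0.72 -0.41] J [ 51.   8. -52.   5.  -6.  -4.]
[-0.036, 0.026, 0.177] clr 15.0 [0.457 0.261 0.031]
[-0.001, 0.033, 0.073] clr 20.0 [0.457 0.261 0.019]
```

send_rows([
  {"slide":[-0.03,0.02,0.1],"turn":0,"gripper":0.25},
  {"slide":[-0.03,0.03,0.18],"turn":0,"gripper":0.25},
  {"slide":[-0.03,0.04,0.21],"turn":0,"gripper":0.25},
  {"slide":[-0.03,0.06,0.24],"turn":0,"gripper":0.25},
  {"slide":[-0.03,0.06,0.24],"turn":0,"gripper":0.25},
], newtons=4)

```text
time_s: 19.23
tcp_pos: [0.4595, 0.2582, 0.0237]
eef_rot: [-155.5, -0.5, -38.2]
contact_force: [8.8, 6.7, -0.1]
gripper_width: 0.0294
gripper_force: 13.2
```

```bash
python3 - <<'E'
from nxt import *
go([(-.01,0,.022)])
for n in ('wrist','top','scene'):
    c=cap(n,n+'6.png')
    for r in optics.look_for(n,'tube_a'): print(n,np.round(r['location'],3),round(r['p'],2),proj(c,r['location'])[0].round())
a=cv2.imread('pics/wrist6.png');b=cv2.imread('pics/scene6.png')
cv2.imwrite('pics/v6.png',np.hstack([a[:400:1,::1][:, 100:500],cv2.resize(b[200:300,380:480],(400,400),interpolation=cv2.INTER_CUBIC)]))
E
```

```text
t 19.23 tcp [0.4595 0.2582 0.0237] w 0.0294 F 13.2 [ 8.8  6.7 -0.1] z [ 0.263  0.32  -0.91 ] y [-0.56 -0.72 -0.41] J [ 51.  13. -53.   3.  -0.  -1.]
[-0.024, 0.007, 0.029] clr 22.0 [0.457 0.261 0.019]
wrist [0.476 0.234 0.043] 0.72 [320. 216.]
top [ 0.462 -0.284  0.032] 0.64 [415. 259.]
top [0.485 0.224 0.045] 0.61 [202. 252.]
scene [0.48  0.239 0.045] 0.74 [443. 257.]
scene [ 0.465 -0.287  0.027] 0.66 [318. 134.]
```

View pics/v6.png

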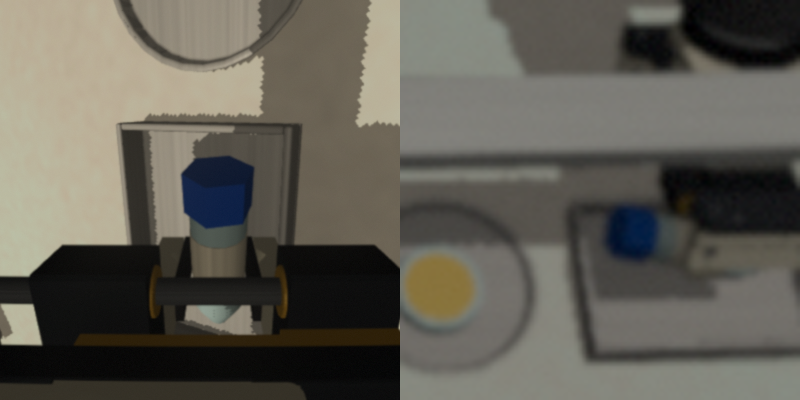

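```bash
cat > kin2.py <<'E'
import numpy as np
from scipy.optimize import least_squares
D=np.array([[20.59,.63,-70.14,.6745,.2256],[23.19,62.44,-129.12,.6268,.667],[9.80,45.16,-123.16,.5312,.6878],[-12,-55,-23,.4249,.1369],[8,-52,-6,.5216,.0571],[13,-53,-.1,.527,.0237]])
D[:,3]=np.sqrt(D[:,3]**2-.192**2)
def pl(p,J2,J3,J5):
    a1,d1,L2,L3,a3,T=p; J2,J3,J5=map(np.radians,(J2,J3,J5)); f=J3-J2
    return a1+L2*np.sin(J2)+L3*np.cos(f)-a3*np.sin(f)+T*np.cos(f+J5), d1+L2*np.cos(J2)+L3*np.sin(f)+a3*np.cos(f)+T*np.sin(f+J5)
def res(p):
    r,z=pl(p,D[:,0],D[:,1],D[:,2]); return np.r_[r-D[:,3],z-D[:,4],(np.array(p)-[0,.4,.4,.4,.0,.3])*.01]
fit=least_squares(res,[.1,.4,.4,.4,.03,.3]);P=fit.x
def ik(r,z,tilt):
    """r: radius of TCP from base axis; lean in the arm's plane; returns J2,J3,J5 and residual (free of limits)"""
    t=np.sqrt(r*r-.192**2);f=least_squares(lambda q:(lambda a,b:[a-t,b-z,np.radians(q[1]-q[0]+q[2]+90-tilt)])(*pl(P,*q)),[10,-50,-10],x_scale=10);return f.x,np.abs(f.fun).max()
if __name__=='__main__':
    print(P.round(3),fit.fun[:12].round(4))
    for tilt in (20,24,28,32,36):
      print(tilt,[(r,ik(r,.022,tilt)[0].round(0).tolist()) for r in (.50,.53,.56,.6)])
E
python3 kin2.py
```

```text
[-0.004  0.24   0.613  0.463 -0.002  0.425] [-0.0014  0.0011 -0.0003 -0.0004 -0.0009  0.0019  0.003   0.0023 -0.0026
 -0.0031 -0.0006  0.0009]
20 [(0.5, [12.0, -53.0, -5.0]), (0.53, [14.0, -49.0, -7.0]), (0.56, [16.0, -46.0, -8.0]), (0.6, [18.0, -41.0, -11.0])]
24 [(0.5, [11.0, -57.0, 2.0]), (0.53, [13.0, -53.0, 1.0]), (0.56, [15.0, -50.0, -1.0]), (0.6, [18.0, -45.0, -3.0])]
28 [(0.5, [12.0, -60.0, 10.0]), (0.53, [14.0, -57.0, 9.0]), (0.56, [16.0, -53.0, 7.0]), (0.6, [18.0, -48.0, 4.0])]
32 [(0.5, [14.0, -64.0, 20.0]), (0.53, [15.0, -61.0, 18.0]), (0.56, [17.0, -57.0, 16.0]), (0.6, [19.0, -52.0, 13.0])]
36 [(0.5, [17.0, -68.0, 31.0]), (0.53, [17.0, -64.0, 28.0]), (0.56, [19.0, -61.0, 25.0]), (0.6, [20.0, -56.0, 22.0])]
```

```bash
python3 -c "
from nxt import *
go([(-.004,0,.026),(-.004,0,.0195)])"
```

```text
t 19.53 tcp [0.4593 0.2581 0.0239] w 0.0298 F 13.8 [ 9.8  8.1 -3.6] z [ 0.263  0.32  -0.91 ] y [-0.56 -0.72 -0.41] J [ 51.  13. -53.   3.  -0.  -1.]
[-0.024, -0.041, 0.023] clr 15.0 [0.461 0.266 0.023]
[-0.0, 0.018, 0.039] clr 16.0 [0.461 0.266 0.017]
```

send_rows([
  {"slide":[0,-0.04,0],"turn":0,"gripper":0.25},
  {"slide":[0,-0.05,0.01],"turn":0,"gripper":0.25},
  {"slide":[0,-0.05,0.02],"turn":0,"gripper":0.25},
  {"slide":[0,-0.05,0.04],"turn":0,"gripper":0.25},
  {"slide":[0,-0.05,0.04],"turn":0,"gripper":0.25},
])

```text
time_s: 19.95
tcp_pos: [0.4615, 0.2608, 0.0179]
eef_rot: [-156.1, -0.5, -38.3]
contact_force: [2.6, 1.2, 3.8]
gripper_width: 0.0297
gripper_force: 7.8
```

```bash
python3 -c "
from nxt import *
go([(-.004,0,.0195)])
for n in ('wrist','scene'):
    c=cap(n,n+'7.png')
    for r in optics.look_for(n,'tube_a'): print(n,np.round(r['location'],3),round(r['p'],2))
"
```

```text
t 19.95 tcp [0.4615 0.2608 0.0179] w 0.0297 F 7.8 [2.6 1.2 3.8] z [ 0.257  0.313 -0.914] y [-0.56 -0.72 -0.4 ] J [ 51.  14. -52.   2.  -1.  -1.]
[-0.024, -0.018, 0.016] clr 15.0 [0.461 0.266 0.017]
wrist [0.479 0.239 0.033] 0.58
scene [ 0.466 -0.287  0.026] 0.76
scene [ 0.538 -0.168  0.027] 0.57
scene [0.487 0.241 0.039] 0.52
```

send_rows([
  {"slide":[0,0,0],"turn":0,"gripper":0.42},
  {"slide":[0,0,0],"turn":0,"gripper":0.42},
  {"slide":[0,-0.04,0.01],"turn":0,"gripper":0.42},
  {"slide":[0,-0.03,-0.07],"turn":0,"gripper":0.42},
  {"slide":[0,0,-0.16],"turn":0,"gripper":0.42},
])

```text
time_s: 20.57
tcp_pos: [0.455, 0.2534, 0.0392]
eef_rot: [-156.3, -0.5, -38.2]
contact_force: [0.8, 0.4, 1.1]
gripper_width: 0.0363
gripper_force: 0.0
```

```bash
python3 - <<'E'
from nxt import *
go([(-.06,0,.055)])
for n in ('wrist','scene','top'):
    c=cap(n,n+'8.png')
    for r in optics.look_for(n,'tube_a'): print(n,np.round(r['location'],3),round(r['p'],2))
s=get_state();Rw=R.from_euler('xyz',s['eef_rot'],degrees=True).as_matrix();R2=rot(Rw,90)
for up in (.012,.03,.05): print(up,[int(chk(R2,Ct+x*lx+[0,0,up])[:2,:2].min()) for x in (.008,.004,0,-.01,-.02,-.03,-.06)])
E
```

```text
t 20.57 tcp [0.455  0.2534 0.0392] w 0.0363 F 0.0 [0.8 0.4 1.1] z [ 0.255  0.311 -0.916] y [-0.56 -0.72 -0.4 ] J [ 51.  10. -51.   0.  -5.   1.]
[-0.018, 0.225, -0.194] clr 29.0 [0.426 0.222 0.052]
wrist [0.48  0.251 0.026] 0.94
scene [0.475 0.263 0.031] 0.84
scene [ 0.47  -0.288  0.025] 0.73
top [0.494 0.236 0.032] 0.78
top [ 0.46  -0.284  0.034] 0.55
0.012 [2, 2, 2, 2, 5, 13, 41]
0.03 [2, 2, 2, 2, 5, 13, 41]
0.05 [0, 0, 1, 2, 5, 13, 41]
```

```bash
python3 - <<'E'
from nxt import *
s=get_state();Rw=R.from_euler('xyz',s['eef_rot'],degrees=True).as_matrix();R2=rot(Rw,90)
for y in (-.015,-.025):
  for up in (.012,.05): print(y,up,[int(chk(R2,Ct+x*lx+y*ly+[0,0,up])[:2,:2].min()) for x in (.008,.004,0,-.01,-.02,-.03,-.06)])
a=cv2.imread('pics/wrist8.png');b=cv2.imread('pics/top8.png')
cv2.imwrite('pics/v8.png',np.hstack([a[:,100:500],cv2.resize(b[220:310,150:240],(400,400),interpolation=cv2.INTER_CUBIC)]))
p=Ct-.035*lx-.02*ly+[0,0,.055]
print(plan(p)); 
R3=R2; q=[(-.035,-.02,.055),(-.031,-.02,.013),(.004,-.02,.013)]
q=[Ct+x*lx+y*ly+[0,0,z] for x,y,z in q]
for a,b in zip(q,q[1:]): print((R3.T@(b-a)/.15).round(3))
E
```

```text
-0.015 0.012 [7, 11, 15, 17, 19, 23, 46]
-0.015 0.05 [0, 0, 1, 11, 19, 23, 46]
-0.025 0.012 [7, 11, 15, 23, 28, 32, 52]
-0.025 0.05 [0, 0, 1, 11, 21, 31, 52]
(array([ 0.113,  0.061, -0.145]), 0.0)
[0.088 0.002 0.267]
[-0.214  0.001  0.094]
```

View pics/v8.png

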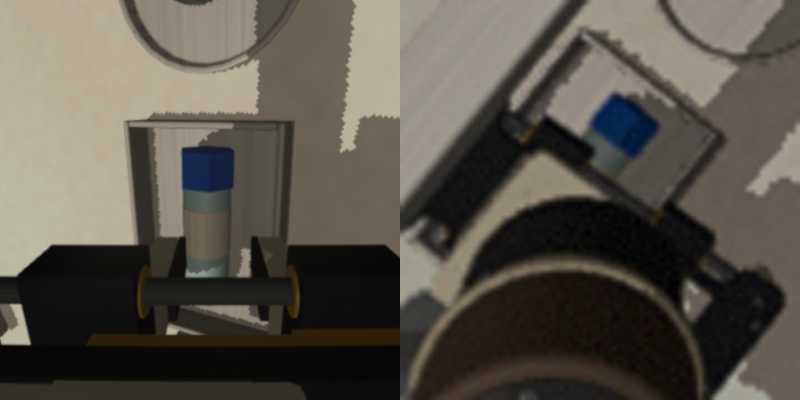

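Tube 1 lies flat in the tray with its cap at (207,165), parallel to the walls and near the middle. I'll turn the closed fingers and nudge it towards the far wall to make room.

send_rows([
  {"slide":[0.11,0.12,-0.17],"turn":0,"gripper":0},
  {"slide":[0.11,0.12,-0.17],"turn":0.1,"gripper":0},
  {"slide":[0.11,0.12,-0.17],"turn":0.18,"gripper":0},
  {"slide":[0.11,0.12,-0.17],"turn":0.26,"gripper":0},
  {"slide":[0.11,0.12,-0.17],"turn":0.34,"gripper":0},
])

```text
time_s: 21.28
tcp_pos: [0.4507, 0.2209, 0.055]
eef_rot: [-158.8, 10.8, -65.2]
contact_force: [-0.1, -0.5, -0.1]
gripper_width: 0.0088
gripper_force: 0.0
```

send_rows([
  {"slide":[0,0,0],"turn":0.08,"gripper":0},
  {"slide":[0,0,0],"turn":0.16,"gripper":0},
  {"slide":[0,0,0],"turn":0.24,"gripper":0},
  {"slide":[0,0,0],"turn":0.32,"gripper":0},
  {"slide":[0,0,0],"turn":0.4,"gripper":0},
])

```text
time_s: 21.7
tcp_pos: [0.4505, 0.221, 0.0547]
eef_rot: [-169.0, 21.0, -101.0]
contact_force: [-0.0, 0.5, 0.0]
gripper_width: 0.0007
gripper_force: 0.0
```

send_rows([
  {"slide":[0,0,0],"turn":0.08,"gripper":0},
  {"slide":[0,0,0],"turn":0.16,"gripper":0},
  {"slide":[0,0,0],"turn":0.24,"gripper":0},
  {"slide":[0,0,0],"turn":0.26,"gripper":0},
  {"slide":[0,0,0],"turn":0.26,"gripper":0},
])

```text
time_s: 22.12
tcp_pos: [0.4505, 0.221, 0.0548]
eef_rot: [-178.6, 23.6, -125.9]
contact_force: [1.5, -0.2, -0.4]
gripper_width: 0.0004
gripper_force: 0.0
```

```bash
python3 -c "
from nxt import *
go([(-.033,-.02,.055),(-.031,-.02,.014),(.004,-.02,.014)],c=0)
print(yturn(52))
c=cap('wrist')
for r in optics.look_for('wrist','tube_a'): print(np.round(r['location'],3),round(r['p'],2))
"
```

```text
t 22.12 tcp [0.4505 0.221  0.0548] w 0.0004 F 0.0 [ 1.5 -0.2 -0.4] z [ 0.254  0.31  -0.916] y [-0.8   0.59 -0.02] J [ 47.   7. -49.  -7. -11. -77.]
[-0.07, -0.005, 0.029] clr 30.0 [0.458 0.23  0.055]
[0.097, 0.006, 0.256] clr 29.0 [0.459 0.231 0.014]
[-0.214, -0.006, 0.094] clr 11.0 [0.481 0.259 0.014]
([np.float64(-178.3), np.float64(1.7)], np.float64(0.6))
[0.472 0.246 0.013] 0.62
```

send_rows([
  {"slide":[-0.05,0,0.03],"turn":0.02,"gripper":0},
  {"slide":[0.0,0,0.16],"turn":0.02,"gripper":0},
  {"slide":[0.03,0,0.285],"turn":0.02,"gripper":0},
  {"slide":[0.03,0,0.285],"turn":0.02,"gripper":0},
  {"slide":[-0.04,0,0.315],"turn":0.02,"gripper":0},
])

```text
time_s: 22.63
tcp_pos: [0.4662, 0.2404, 0.014]
eef_rot: [-179.3, 23.7, -127.7]
contact_force: [-0.9, -0.8, 0.3]
gripper_width: 0.0004
gripper_force: 0.2
```

send_rows([
  {"slide":[-0.05,0,0.02],"turn":0,"gripper":0},
  {"slide":[-0.1,0,0.04],"turn":0,"gripper":0},
  {"slide":[-0.15,0,0.065],"turn":0,"gripper":0},
  {"slide":[-0.15,0,0.065],"turn":0,"gripper":0},
  {"slide":[-0.12,0,0.05],"turn":0,"gripper":0},
])

```text
time_s: 23.05
tcp_pos: [0.4786, 0.2566, 0.0153]
eef_rot: [-179.3, 23.8, -127.6]
contact_force: [0.1, -0.9, 0.1]
gripper_width: 0.0005
gripper_force: 0.0
```

```bash
python3 -c "
from nxt import *
go([(-.04,-.02,.055),(-.1,-.03,.12)],c=0)
for n in ('wrist','scene','top'):
    c=cap(n)
    for r in optics.look_for(n,'tube_a'):
        d=np.array(r['location'])-Ct; print(n,np.round(r['location'],3),round(r['p'],2),'lamp',round(d@lx,3),round(d@ly,3))
"
```

```text
t 23.05 tcp [0.4786 0.2566 0.0153] w 0.0005 F 0.0 [ 0.1 -0.9  0.1] z [ 0.256  0.312 -0.915] y [-0.79  0.61 -0.01] J [ 48.  15. -45. -11.  -7. -75.]
[0.143, -0.005, -0.352] clr 34.0 [0.454 0.224 0.055]
[0.192, -0.071, -0.557] clr 72.0 [0.425 0.171 0.12 ]
wrist [0.486 0.272 0.017] 0.46 lamp 0.018 -0.016
scene [ 0.467 -0.287  0.022] 0.74 lamp -0.435 -0.345
scene [0.495 0.285 0.032] 0.71 lamp 0.033 -0.015
top [ 0.465 -0.284  0.032] 0.87 lamp -0.434 -0.342
top [0.494 0.288 0.03 ] 0.75 lamp 0.035 -0.012
```

Tube 1 is now against the far wall, with its centre about 34 mm beyond the tray's middle. Next is tube 2.

```bash
python3 - <<'E'
from nxt import *
s=get_state();Rw=R.from_euler('xyz',s['eef_rot'],degrees=True).as_matrix();p=s['tcp_pos']
A=Ct-.04*lx-.02*ly+[0,0,.055];B=Ct-.1*lx-.04*ly+[0,0,.13];C=np.array([.50,-.05,.15])
T=np.array([.467,-.289,.015])+.003*Rw[:,2];D=T-.06*Rw[:,2]
print('A',(Rw.T@(A-p)/.15).round(2),'B cum',(Rw.T@(B-p)/.15).round(2))
print(yturn(17))
tn=yturn(17)[0]; tn=min(tn,key=abs)
print('C');path(C,0,1,pos=B,Rw=Rw)
d=C-B
print('C+');R3=path(C,0,2,pos=B,Rw=Rw); print('D');R3=path(D,tn,2,pos=C,Rw=R3); print((R3.T@(T-D)/.15).round(2),R3[:,1].round(2))
E
```

```text
A [ 0.14 -0.   -0.35] B cum [ 0.3  -0.14 -0.97]
([np.float64(-142.5), np.float64(37.5)], np.float64(-13.7))
C
   call [0.73, -1.24, -0.45] turn 0.0 mm 226.0
C+
   call [0.36, -0.62, -0.23] turn 0.0 mm 113.0
   call [0.36, -0.62, -0.23] turn 0.0 mm 113.0
D
   call [0.82, -0.4, -0.05] turn 0.208 mm 137.0
   call [0.65, -0.64, -0.05] turn 0.208 mm 137.0
[ 0.  -0.   0.4] [-0.28  0.93  0.24]
```

send_rows([
  {"slide":[0.07,0,-0.17],"turn":0,"gripper":0},
  {"slide":[0.14,0,-0.35],"turn":0,"gripper":0},
  {"slide":[0.2,-0.06,-0.56],"turn":0,"gripper":0},
  {"slide":[0.25,-0.1,-0.77],"turn":0,"gripper":0},
  {"slide":[0.3,-0.14,-0.97],"turn":0,"gripper":0},
])

```text
time_s: 23.77
tcp_pos: [0.4315, 0.164, 0.1317]
eef_rot: [-179.3, 23.7, -127.7]
contact_force: [0.7, 1.5, -0.1]
gripper_width: 0.0003
gripper_force: 0.0
```

send_rows([
  {"slide":[0.5,-0.9,-0.3],"turn":0,"gripper":0.66},
  {"slide":[0.5,-0.9,-0.3],"turn":0,"gripper":0.66},
  {"slide":[0.5,-0.9,-0.3],"turn":0,"gripper":0.66},
  {"slide":[0.5,-0.9,-0.3],"turn":0,"gripper":0.66},
  {"slide":[0.5,-0.9,-0.3],"turn":0,"gripper":0.66},
])

```text
time_s: 24.18
tcp_pos: [0.4882, 0.0075, 0.1443]
eef_rot: [-179.1, 23.8, -128.0]
contact_force: [1.1, 0.3, -0.4]
gripper_width: 0.0282
gripper_force: 0.0
```

```bash
python3 - <<'E'
from nxt import *
go([]);s=get_state();Rw=R.from_euler('xyz',s['eef_rot'],degrees=True).as_matrix()
for n in ('wrist','top'):
    c=cap(n,n+'9.png')
    for r in optics.look_for(n,'tube_a'): print(n,np.round(r['location'],3),round(r['p'],2),proj(c,r['location'])[0].round())
tn=min(yturn(17)[0],key=abs);print(tn)
T=np.array([.467,-.289,.015])+.003*Rw[:,2];D=T-.06*Rw[:,2]
R3=path(D,tn,2);print((R3.T@(T-D)/.15).round(2))
# tube axis in the wrist picture, from the blue cap and the tube's own centre
c=cap('wrist');h=cv2.cvtColor(c['img'],cv2.COLOR_RGB2HSV);m=cv2.inRange(h,(105,120,40),(130,255,255));k,l,st,ce=cv2.connectedComponentsWithStats(m)
for i in range(1,k):
    if st[i,4]>150: print('blue',st[i],ray(c,[ce[i]],.02).round(3))
E
```

```text
t 24.18 tcp [0.4882 0.0075 0.1443] w 0.0282 F 0.0 [ 1.1  0.3 -0.4] z [ 0.26   0.309 -0.915] y [-0.78  0.62 -0.01] J [ 10.   1. -31. -23. -41. -33.]
top [ 0.462 -0.286  0.032] 0.81 [416. 259.]
top [0.512 0.267 0.033] 0.59 [187. 242.]
37.4
   call [0.93, -0.57, -0.13] turn 0.208 mm 165.0
   call [0.7, -0.84, -0.13] turn 0.208 mm 165.0
[-0.  -0.   0.4]
```

send_rows([
  {"slide":[0.93,-0.57,-0.13],"turn":0.21,"gripper":0.66},
  {"slide":[0.93,-0.57,-0.13],"turn":0.21,"gripper":0.66},
  {"slide":[0.93,-0.57,-0.13],"turn":0.21,"gripper":0.66},
  {"slide":[0.93,-0.57,-0.13],"turn":0.21,"gripper":0.66},
  {"slide":[0.93,-0.57,-0.13],"turn":0.21,"gripper":0.66},
])

```text
time_s: 24.85
tcp_pos: [0.4686, -0.1496, 0.1036]
eef_rot: [172.5, 22.4, -148.4]
contact_force: [0.9, 0.3, 1.2]
gripper_width: 0.0577
gripper_force: 0.0
```

send_rows([
  {"slide":[0.7,-0.84,-0.13],"turn":0.21,"gripper":0.66},
  {"slide":[0.7,-0.84,-0.13],"turn":0.21,"gripper":0.66},
  {"slide":[0.7,-0.84,-0.13],"turn":0.21,"gripper":0.66},
  {"slide":[0.7,-0.84,-0.13],"turn":0.21,"gripper":0.66},
  {"slide":[0.7,-0.84,-0.13],"turn":0.21,"gripper":0.66},
])

```text
time_s: 25.27
tcp_pos: [0.4528, -0.3095, 0.0653]
eef_rot: [165.4, 18.8, -168.1]
contact_force: [1.2, 0.4, 0.6]
gripper_width: 0.0582
gripper_force: 0.0
```

```bash
python3 - <<'E'
from nxt import *
go([]);s=get_state();Rw=R.from_euler('xyz',s['eef_rot'],degrees=True).as_matrix()
for n in ('wrist','scene'):
    c=cap(n,n+'10.png')
    for r in optics.look_for(n,'tube_a'): print(n,np.round(r['location'],3),round(r['p'],2),proj(c,r['location'])[0].round())
c=cap('wrist');h=cv2.cvtColor(c['img'],cv2.COLOR_RGB2HSV);m=cv2.inRange(h,(105,120,30),(130,255,255));k,l,st,ce=cv2.connectedComponentsWithStats(m)
for i in range(1,k):
    if st[i,4]>150: print('blue',st[i],ray(c,[ce[i]],.02).round(3))
print('expect tube at px',proj(c,[[.467,-.289,.015],[.4195,-.2713,.015],[.5145,-.307,.015]]).round())
T=np.array([.467,-.289,.015])+.003*Rw[:,2];print(plan(T),yturn(17))
E
```

```text
t 25.27 tcp [ 0.4528 -0.3095  0.0653] w 0.0582 F 0.0 [1.2 0.4 0.6] z [ 0.253  0.311 -0.916] y [-0.28  0.93  0.24] J [-33.  21. -16. -29. -55. -26.]
wrist [ 0.454 -0.289  0.024] 0.81 [330. 211.]
scene [0.494 0.286 0.034] 0.78 [452. 276.]
scene [ 0.469 -0.285  0.024] 0.66 [318. 135.]
blue [ 325  151   52   52 1548] [[ 0.429 -0.274  0.02 ]]
expect tube at px [[313. 214.]
 [357. 161.]
 [276. 259.]]
(array([ 0.015, -0.017,  0.398]), 0.0) ([np.float64(179.9), np.float64(-0.1)], np.float64(-13.8))
```

send_rows([
  {"slide":[0.01,-0.02,0.25],"turn":0,"gripper":0.66},
  {"slide":[0.01,-0.02,0.38],"turn":0,"gripper":0.66},
  {"slide":[0.01,-0.02,0.395],"turn":0,"gripper":0.66},
  {"slide":[0.01,-0.02,0.395],"turn":0,"gripper":0.25},
  {"slide":[0.01,-0.02,0.395],"turn":0,"gripper":0.25},
], newtons=10)

```text
time_s: 25.93
tcp_pos: [0.4684, -0.2893, 0.0133]
eef_rot: [165.4, 19.0, -168.0]
contact_force: [-0.2, 1.0, -0.2]
gripper_width: 0.0496
gripper_force: 0.3
```

send_rows([
  {"slide":[0,0,0],"turn":0,"gripper":0.25},
  {"slide":[0,0,0],"turn":0,"gripper":0.25},
  {"slide":[0,0,0],"turn":0,"gripper":0.25},
  {"slide":[0,0,0],"turn":0,"gripper":0.25},
  {"slide":[0,0,0],"turn":0,"gripper":0.25},
])

```text
time_s: 26.35
tcp_pos: [0.468, -0.2904, 0.0132]
eef_rot: [165.4, 19.0, -168.1]
contact_force: [-0.2, 2.7, 6.6]
gripper_width: 0.0357
gripper_force: 8.8
```

```bash
python3 - <<'E'
from nxt import *
go([])
c=cap('wrist','wrist11.png');h=cv2.cvtColor(c['img'],cv2.COLOR_RGB2HSV);m=cv2.inRange(h,(105,120,30),(130,255,255));k,l,st,ce=cv2.connectedComponentsWithStats(m)
for i in range(1,k):
    if st[i,4]>150: print('blue',st[i],ray(c,[ce[i]],.02).round(3))
for r in optics.look_for('wrist','tube_a'): print(np.round(r['location'],3),round(r['p'],2),proj(c,r['location'])[0].round())
E
```

```text
t 26.35 tcp [ 0.468  -0.2904  0.0132] w 0.0357 F 8.8 [-0.2  2.7  6.6] z [ 0.256  0.312 -0.915] y [-0.28  0.93  0.24] J [-31.  25. -17. -32. -49. -23.]
blue [ 305  166   74   72 3735] [[ 0.428 -0.291  0.02 ]]
[ 0.442 -0.293  0.026] 0.81 [331. 233.]
```

send_rows([
  {"slide":[0,0,-0.01],"turn":0,"gripper":0.25},
  {"slide":[0,0,-0.01],"turn":0,"gripper":0.25},
  {"slide":[0,0,-0.01],"turn":0,"gripper":0.25},
  {"slide":[0,0,-0.01],"turn":0,"gripper":0.25},
  {"slide":[0,0,-0.01],"turn":0,"gripper":0.25},
], newtons=15)

```text
time_s: 26.87
tcp_pos: [0.4676, -0.2912, 0.0138]
eef_rot: [165.4, 19.0, -168.1]
contact_force: [-0.0, -0.3, -0.2]
gripper_width: 0.032
gripper_force: 13.3
```

```bash
python3 - <<'E'
from nxt import *
go([])
c=cap('wrist','wrist11.png');h=cv2.cvtColor(c['img'],cv2.COLOR_RGB2HSV);m=cv2.inRange(h,(105,120,30),(130,255,255));k,l,st,ce=cv2.connectedComponentsWithStats(m)
for i in range(1,k):
    if st[i,4]>150: print('blue',st[i],ray(c,[ce[i]],.02).round(3))
E
```

```text
t 26.87 tcp [ 0.4676 -0.2912  0.0138] w 0.032 F 13.3 [-0.  -0.3 -0.2] z [ 0.256  0.311 -0.915] y [-0.28  0.93  0.24] J [-31.  25. -17. -32. -49. -24.]
blue [ 296  167   72   71 3904] [[ 0.428 -0.297  0.02 ]]
```

send_rows([
  {"slide":[0,0,0],"turn":0,"gripper":0.25},
  {"slide":[0,0,0],"turn":0,"gripper":0.25},
  {"slide":[0,0,0],"turn":0,"gripper":0.25},
  {"slide":[0,0,-0.1],"turn":0,"gripper":0.25},
  {"slide":[0,0,-0.2],"turn":0,"gripper":0.25},
], newtons=20)

```text
time_s: 27.33
tcp_pos: [0.4591, -0.2998, 0.0406]
eef_rot: [165.3, 18.8, -168.1]
contact_force: [-0.3, -0.2, -0.3]
gripper_width: 0.0317
gripper_force: 17.8
```

send_rows([
  {"slide":[0,0,-0.1],"turn":0,"gripper":0.25},
  {"slide":[0,0,-0.2],"turn":0,"gripper":0.25},
  {"slide":[0,0,-0.3],"turn":0,"gripper":0.25},
  {"slide":[0,0,-0.35],"turn":0,"gripper":0.25},
  {"slide":[0,0,-0.35],"turn":0,"gripper":0.25},
])

```text
time_s: 27.75
tcp_pos: [0.4468, -0.3176, 0.0908]
eef_rot: [165.5, 19.0, -168.1]
contact_force: [-0.5, -0.0, -0.5]
gripper_width: 0.0318
gripper_force: 17.8
```

```bash
python3 - <<'E'
from nxt import *
go([]);s=get_state();Rw=R.from_euler('xyz',s['eef_rot'],degrees=True).as_matrix()
c=cap('wrist','wrist12.png');h=cv2.cvtColor(c['img'],cv2.COLOR_RGB2HSV);m=cv2.inRange(h,(105,120,30),(130,255,255));k,l,st,ce=cv2.connectedComponentsWithStats(m)
for i in range(1,k):
    if st[i,4]>150: print('blue',st[i],(ray(c,[ce[i]],s['tcp_pos'][2]+.008)-s['tcp_pos']).round(3))
tn=max(yturn(142)[0],key=abs);print(yturn(142))
R2=rot(Rw,tn);P=lambda x,y,z:Ct+x*lx+y*ly+[0,0,z]+.003*R2[:,2]
R3=path(P(-.12,0,.15),tn,4); print(R3[:,1].round(2))
E
```

```text
t 27.75 tcp [ 0.4468 -0.3176  0.0908] w 0.0318 F 17.8 [-0.5 -0.  -0.5] z [ 0.257  0.31  -0.915] y [-0.28  0.93  0.24] J [-34.  19. -14. -28. -57. -26.]
blue [ 297  167   67   69 3547] [[-0.04  -0.007  0.008]]
([np.float64(52.5), np.float64(-127.5)], np.float64(23.8))
   call [-0.1, 0.81, 0.14] turn -0.354 mm 124.0
   call [-0.52, 0.63, 0.14] turn -0.354 mm 124.0
   call [-0.77, 0.27, 0.14] turn -0.354 mm 124.0
   call [-0.8, -0.18, 0.14] turn -0.354 mm 124.0
[-0.56 -0.72 -0.4 ]
```

send_rows([
  {"slide":[-0.1,0.81,0.14],"turn":-0.36,"gripper":0.25},
  {"slide":[-0.1,0.81,0.14],"turn":-0.36,"gripper":0.25},
  {"slide":[-0.1,0.81,0.14],"turn":-0.36,"gripper":0.25},
  {"slide":[-0.1,0.81,0.14],"turn":-0.36,"gripper":0.25},
  {"slide":[-0.1,0.81,0.14],"turn":-0.36,"gripper":0.25},
])

```text
time_s: 28.22
tcp_pos: [0.4311, -0.1914, 0.1037]
eef_rot: [178.4, 23.7, -133.0]
contact_force: [0.9, -0.5, 0.3]
gripper_width: 0.0318
gripper_force: 17.8
```

send_rows([
  {"slide":[-0.52,0.63,0.14],"turn":-0.36,"gripper":0.25},
  {"slide":[-0.52,0.63,0.14],"turn":-0.36,"gripper":0.25},
  {"slide":[-0.52,0.63,0.14],"turn":-0.36,"gripper":0.25},
  {"slide":[-0.52,0.63,0.14],"turn":-0.36,"gripper":0.25},
  {"slide":[-0.52,0.63,0.14],"turn":-0.36,"gripper":0.25},
])

```text
time_s: 28.63
tcp_pos: [0.4164, -0.0682, 0.1184]
eef_rot: [-168.0, 20.7, -97.9]
contact_force: [0.3, -0.3, 0.1]
gripper_width: 0.0318
gripper_force: 17.8
```

send_rows([
  {"slide":[-0.77,0.27,0.14],"turn":-0.36,"gripper":0.25},
  {"slide":[-0.77,0.27,0.14],"turn":-0.36,"gripper":0.25},
  {"slide":[-0.77,0.27,0.14],"turn":-0.36,"gripper":0.25},
  {"slide":[-0.77,0.27,0.14],"turn":-0.36,"gripper":0.25},
  {"slide":[-0.77,0.27,0.14],"turn":-0.36,"gripper":0.25},
])

```text
time_s: 29.05
tcp_pos: [0.3986, 0.0532, 0.1322]
eef_rot: [-158.9, 11.2, -65.7]
contact_force: [0.4, -0.0, 0.2]
gripper_width: 0.0316
gripper_force: 17.8
```

send_rows([
  {"slide":[-0.8,-0.18,0.14],"turn":-0.36,"gripper":0.25},
  {"slide":[-0.8,-0.18,0.14],"turn":-0.36,"gripper":0.25},
  {"slide":[-0.8,-0.18,0.14],"turn":-0.36,"gripper":0.25},
  {"slide":[-0.8,-0.18,0.14],"turn":-0.36,"gripper":0.25},
  {"slide":[-0.8,-0.18,0.14],"turn":-0.36,"gripper":0.25},
])

```text
time_s: 29.47
tcp_pos: [0.3809, 0.1772, 0.1465]
eef_rot: [-156.2, -1.1, -36.5]
contact_force: [0.0, -1.0, 0.1]
gripper_width: 0.032
gripper_force: 17.8
```

```bash
python3 - <<'E'
from nxt import *
go([(-.09,0,.072),(-.02,0,.066),(-.008,0,.04),(-.006,0,.024)]);s=get_state()
print(yturn(142))
c=cap('wrist','wrist13.png');h=cv2.cvtColor(c['img'],cv2.COLOR_RGB2HSV);m=cv2.inRange(h,(105,120,30),(130,255,255));k,l,st,ce=cv2.connectedComponentsWithStats(m)
for i in range(1,k):
    if st[i,4]>150: d=(ray(c,[ce[i]],s['tcp_pos'][2]+.018)-s['tcp_pos'])[0];print('blue',st[i],d.round(3),d@lx,d@ly)
E
```

```text
t 29.47 tcp [0.3809 0.1772 0.1465] w 0.032 F 17.8 [ 0.  -1.   0.1] z [ 0.254  0.314 -0.915] y [-0.54 -0.74 -0.4 ] J [ 53. -14. -53.   2. -27.  -1.]
[0.052, 0.008, 0.561] clr 24.0 [0.408 0.198 0.069]
[0.012, -0.411, 0.225] clr 12.0 [0.451 0.253 0.063]
[-0.001, -0.003, 0.191] clr 11.0 [0.458 0.263 0.037]
[-0.002, 0.031, 0.103] clr 15.0 [0.46  0.264 0.021]
([np.float64(-178.2), np.float64(1.8)], np.float64(23.8))
blue [222 115  31  23 670] [ 0.077 -0.01   0.018] 0.039356946878797705 -0.06689976481318366
blue [ 296  167   71   69 3797] [ 0.021 -0.032  0.018] -0.012109113591655262 -0.03605223389962589
```

send_rows([
  {"slide":[0.05,0.01,0.28],"turn":0,"gripper":0.25},
  {"slide":[0.05,0.01,0.56],"turn":0,"gripper":0.25},
  {"slide":[0.06,-0.2,0.67],"turn":0,"gripper":0.25},
  {"slide":[0.06,-0.4,0.785],"turn":0,"gripper":0.25},
  {"slide":[0.06,-0.4,0.785],"turn":0,"gripper":0.25},
], newtons=12)

```text
time_s: 29.93
tcp_pos: [0.4557, 0.2524, 0.0614]
eef_rot: [-156.3, -1.0, -37.2]
contact_force: [0.0, 1.2, 0.3]
gripper_width: 0.0321
gripper_force: 10.7
```

```bash
python3 - <<'E'
from nxt import *
go([(-.006,0,.04),(-.004,0,.0245)]);s=get_state()
for n in ('top','scene'):
    c=cap(n)
    for r in optics.look_for(n,'tube_a'):
        d=np.array(r['location'])-Ct; print(n,np.round(r['location'],3),round(r['p'],2),'lamp',round(d@lx,3),round(d@ly,3))
E
```

```text
t 29.93 tcp [0.4557 0.2524 0.0614] w 0.0321 F 10.7 [0.  1.2 0.3] z [ 0.255  0.311 -0.916] y [-0.55 -0.73 -0.4 ] J [ 51.   7. -49.   0.  -9.   2.]
[-0.03, -0.007, 0.178] clr 9.0 [0.46  0.264 0.037]
[-0.002, 0.029, 0.1] clr 13.0 [0.461 0.266 0.022]
top [0.515 0.262 0.032] 0.71 lamp 0.028 -0.045
top [0.473 0.221 0.086] 0.64 lamp -0.03 -0.037
top [ 0.744 -0.108  0.077] 0.5 lamp -0.123 -0.454
scene [0.492 0.287 0.03 ] 0.85 lamp 0.033 -0.012
scene [0.469 0.231 0.073] 0.61 lamp -0.025 -0.028
```

send_rows([
  {"slide":[-0.03,-0.02,0.09],"turn":0,"gripper":0.25},
  {"slide":[-0.03,-0.02,0.17],"turn":0,"gripper":0.25},
  {"slide":[-0.03,-0.01,0.21],"turn":0,"gripper":0.25},
  {"slide":[-0.03,0.0,0.24],"turn":0,"gripper":0.25},
  {"slide":[-0.03,0.01,0.26],"turn":0,"gripper":0.25},
], newtons=6)

```text
time_s: 30.55
tcp_pos: [0.4574, 0.2608, 0.0261]
eef_rot: [-156.3, -0.9, -37.1]
contact_force: [-1.8, -0.1, -0.1]
gripper_width: 0.0322
gripper_force: 5.6
```

```bash
python3 - <<'E'
from nxt import *
go([(-.004,0,.024)])
for n in ('wrist','scene'):
    c=cap(n,n+'14.png')
    for r in optics.look_for(n,'tube_a'):
        d=np.array(r['location'])-Ct; print(n,np.round(r['location'],3),round(r['p'],2),'lamp',round(d@lx,3),round(d@ly,3))
E
```

```text
t 30.55 tcp [0.4574 0.2608 0.0261] w 0.0322 F 5.6 [-1.8 -0.1 -0.1] z [ 0.254  0.311 -0.916] y [-0.55 -0.73 -0.4 ] J [ 51.  12. -53.   6.  -1.  -4.]
[-0.003, -0.024, 0.046] clr 13.0 [0.461 0.266 0.021]
wrist [0.471 0.241 0.042] 0.91 lamp -0.016 -0.024
wrist [0.502 0.267 0.029] 0.86 lamp 0.023 -0.032
scene [0.474 0.242 0.04 ] 0.75 lamp -0.013 -0.025
scene [0.492 0.288 0.034] 0.58 lamp 0.034 -0.011
```

send_rows([
  {"slide":[0,-0.03,0.01],"turn":0,"gripper":0.25},
  {"slide":[0,-0.03,0.025],"turn":0,"gripper":0.25},
  {"slide":[0,-0.03,0.04],"turn":0,"gripper":0.25},
  {"slide":[0,-0.025,0.055],"turn":0,"gripper":0.25},
  {"slide":[0,-0.025,0.055],"turn":0,"gripper":0.25},
], newtons=4)

```text
time_s: 31.17
tcp_pos: [0.4634, 0.2687, 0.0217]
eef_rot: [-156.0, -0.9, -37.0]
contact_force: [-2.0, -1.3, 8.5]
gripper_width: 0.0308
gripper_force: 8.1
```

```bash
python3 - <<'E'
from nxt import *
go([(-.004,0,.022)])
for n in ('wrist','scene'):
    c=cap(n,n+'15.png')
    for r in optics.look_for(n,'tube_a'):
        d=np.array(r['location'])-Ct; print(n,np.round(r['location'],3),round(r['p'],2),'lamp',round(d@lx,3),round(d@ly,3))
E
```

```text
t 31.17 tcp [0.4634 0.2687 0.0217] w 0.0308 F 8.1 [-2.  -1.3  8.5] z [ 0.256  0.316 -0.914] y [-0.55 -0.73 -0.41] J [ 51.  14. -52.   4.  -1.  -2.]
[-0.002, 0.03, 0.004] clr 14.0 [0.461 0.266 0.019]
wrist [0.506 0.267 0.03 ] 0.66 lamp 0.026 -0.035
wrist [0.474 0.254 0.032] 0.6 lamp -0.004 -0.017
scene [0.496 0.29  0.033] 0.71 lamp 0.038 -0.013
scene [0.482 0.246 0.037] 0.67 lamp -0.005 -0.029
```

send_rows([
  {"slide":[0,0,0],"turn":0,"gripper":0.4},
  {"slide":[0,0.01,0],"turn":0,"gripper":0.42},
  {"slide":[0,0.02,0],"turn":0,"gripper":0.42},
  {"slide":[0,0.03,-0.08],"turn":0,"gripper":0.42},
  {"slide":[0,0.04,-0.17],"turn":0,"gripper":0.42},
])

```text
time_s: 31.78
tcp_pos: [0.4531, 0.2561, 0.0417]
eef_rot: [-156.2, -0.9, -37.0]
contact_force: [0.8, 0.5, 0.4]
gripper_width: 0.0366
gripper_force: 0.0
```

```bash
python3 - <<'E'
from nxt import *
go([(-.05,0,.055),(-.1,-.03,.12)],c=0)
for n in ('wrist','scene'):
    c=cap(n,n+'16.png')
    for r in optics.look_for(n,'tube_a'):
        d=np.array(r['location'])-Ct; print(n,np.round(r['location'],3),round(r['p'],2),'lamp',round(d@lx,3),round(d@ly,3))
    h=cv2.cvtColor(c['img'],cv2.COLOR_RGB2HSV);m=cv2.inRange(h,(105,120,30),(130,255,255));k,l,st,ce=cv2.connectedComponentsWithStats(m)
    for i in range(1,k):
        if st[i,4]>40:
            d=(ray(c,[ce[i]],.022)-Ct)[0]; 
            if abs(d@lx)<.1: print('blue',st[i],round(d@lx,3),round(d@ly,3))
E
```

```text
t 31.78 tcp [0.4531 0.2561 0.0417] w 0.0366 F 0.0 [0.8 0.5 0.4] z [ 0.254  0.314 -0.915] y [-0.55 -0.73 -0.4 ] J [ 51.  10. -51.   0.  -5.   2.]
[-0.002, 0.177, -0.174] clr 26.0 [0.432 0.229 0.055]
[0.201, 0.135, -0.53] clr 15.0 [0.425 0.171 0.12 ]
wrist [0.498 0.268 0.031] 0.95 lamp 0.022 -0.028
wrist [0.466 0.247 0.03 ] 0.89 lamp -0.015 -0.015
blue [ 245  139   50   41 1917] 0.029 -0.045
blue [ 304  160   55   48 2303] -0.013 -0.034
scene [0.488 0.288 0.034] 0.82 lamp 0.032 -0.008
scene [0.465 0.251 0.029] 0.68 lamp -0.012 -0.012
blue [215 229  31  22 287] -0.077 -0.573
blue [435 257  10  11 106] -0.01 -0.036
blue [270 269  13  14 150] 0.022 -0.447
blue [433 272  10  12 117] 0.031 -0.047
blue [254 280  34  42 508] 0.085 -0.457
```

Both tubes are down flat in the tray. Their caps are at lamp x +0.030 and −0.011 m, with tops about 30 mm high. Next is the dish.

```bash
cat > amb.py <<'E'
from nxt import *
def amber(n,zs,minarea=25):
    c=cap(n,n+'_a.png');h=cv2.cvtColor(c['img'],cv2.COLOR_RGB2HSV);m=cv2.inRange(h,(15,110,60),(32,255,255));k,l,st,ce=cv2.connectedComponentsWithStats(m)
    for i in range(1,k):
        if st[i,4]>minarea:
            for z in zs:
                P=ray(c,[ce[i]],z)[0]; print(n,st[i].tolist(),z,P.round(4))
E
python3 - <<'E'
from amb import *
s=get_state();Rw=R.from_euler('xyz',s['eef_rot'],degrees=True).as_matrix();p=s['tcp_pos']
amber('top',(.015,.019));amber('scene',(.015,.019))
B=Ct-.1*lx-.04*ly+[0,0,.13]
tn=min(yturn(52)[0],key=abs);print(yturn(52))
A=Ct-.05*lx+[0,0,.055]
print('A',(Rw.T@(A-p)/.15).round(2),'B cum',(Rw.T@(B-p)/.15).round(2))
T=np.array([.608,-.0475,.007]);D=T-.08*Rw[:,2]
R3=path(D,tn,3,pos=B,Rw=Rw);print(R3[:,1].round(2))
E
```

```text
top [220, 86, 21, 14, 110] 0.015 [0.9167 0.1725 0.015 ]
top [220, 86, 21, 14, 110] 0.019 [0.9146 0.1714 0.019 ]
top [208, 98, 79, 21, 478] 0.015 [0.855 0.115 0.015]
top [208, 98, 79, 21, 478] 0.019 [0.8532 0.1142 0.019 ]
top [307, 195, 17, 16, 224] 0.015 [ 0.6077 -0.0466  0.015 ]
top [307, 195, 17, 16, 224] 0.019 [ 0.6069 -0.0468  0.019 ]
top [219, 200, 17, 16, 221] 0.015 [0.5993 0.1755 0.015 ]
top [219, 200, 17, 16, 221] 0.019 [0.5985 0.1744 0.019 ]
scene [0, 0, 14, 7, 44] 0.015 [ 1.0985 -1.9131  0.015 ]
scene [0, 0, 14, 7, 44] 0.019 [ 1.0978 -1.9032  0.019 ]
scene [0, 9, 149, 92, 5908] 0.015 [ 0.9832 -1.2943  0.015 ]
scene [0, 9, 149, 92, 5908] 0.019 [ 0.9831 -1.2871  0.019 ]
scene [26, 61, 142, 92, 3283] 0.015 [ 0.9745 -0.8728  0.015 ]
scene [26, 61, 142, 92, 3283] 0.019 [ 0.9744 -0.8674  0.019 ]
scene [324, 208, 15, 13, 145] 0.015 [ 0.6091 -0.0451  0.015 ]
scene [324, 208, 15, 13, 145] 0.019 [ 0.6106 -0.0434  0.019 ]
scene [382, 264, 16, 15, 184] 0.015 [0.5985 0.175  0.015 ]
scene [382, 264, 16, 15, 184] 0.019 [0.6001 0.1758 0.019 ]
scene [252, 277, 81, 86, 1395] 0.015 [0.8649 0.1278 0.015 ]
scene [252, 277, 81, 86, 1395] 0.019 [0.8653 0.1288 0.019 ]
([np.float64(-89.0), np.float64(91.0)], np.float64(0.5))
A [-0.    0.17 -0.17] B cum [ 0.26  0.28 -0.76]
   call [0.59, 0.24, 0.02] turn -0.33 mm 96.0
   call [0.39, 0.5, 0.02] turn -0.33 mm 96.0
   call [0.09, 0.63, 0.02] turn -0.33 mm 96.0
[ 0.79 -0.62  0.01]
```

```bash
python3 - <<'E'
from amb import *
c=cap('top')
P=ray(c,[(216.25,153.6),(233.75,167.3),(103.75,293),(119.5,305.2)],.242)-org
print('bar corners lamp', [(round(p@lx,3),round(p@ly,3)) for p in P])
s=get_state();Rw=R.from_euler('xyz',s['eef_rot'],degrees=True).as_matrix()
B=Ct-.1*lx-.04*ly+[0,0,.13]
T=np.array([.6085,-.046,.007]);D=T-.08*Rw[:,2]
R3=path(D,91,3,pos=B,Rw=Rw);print(R3[:,1].round(2))
import clr
R2=rot(Rw,91);b=np.array([.5993,.175,.026])
for dx in (0,-.003):
  for d in (0,.02,.04,.06,.09,.12): print(dx,d,chk(R2,b+dx*lx-d*R2[:,2])[:2].tolist())
E
```

```text
bar corners lamp [(np.float64(0.022), np.float64(-0.159)), (np.float64(-0.024), np.float64(-0.158)), (np.float64(0.017), np.float64(0.179)), (np.float64(-0.022), np.float64(0.177))]
   call [0.59, 0.24, 0.03] turn 0.337 mm 96.0
   call [0.63, -0.09, 0.03] turn 0.337 mm 96.0
   call [0.5, -0.4, 0.03] turn 0.337 mm 96.0
[-0.79  0.62 -0.01]
0 0 [[77.0, 167.0, 45.0, 70.0], [0.0, 219.0, 111.0, 111.0]]
0 0.02 [[60.0, 167.0, 64.0, 88.0], [1.0, 221.0, 127.0, 130.0]]
0 0.04 [[41.0, 167.0, 83.0, 107.0], [6.0, 223.0, 144.0, 148.0]]
0 0.06 [[23.0, 167.0, 103.0, 125.0], [12.0, 225.0, 161.0, 166.0]]
0 0.09 [[8.0, 167.0, 132.0, 152.0], [14.0, 229.0, 189.0, 194.0]]
0 0.12 [[9.0, 168.0, 162.0, 180.0], [27.0, 233.0, 217.0, 221.0]]
-0.003 0 [[78.0, 167.0, 45.0, 70.0], [2.0, 220.0, 111.0, 111.0]]
-0.003 0.02 [[60.0, 167.0, 64.0, 88.0], [1.0, 222.0, 127.0, 130.0]]
-0.003 0.04 [[41.0, 167.0, 84.0, 107.0], [9.0, 224.0, 144.0, 148.0]]
-0.003 0.06 [[23.0, 167.0, 103.0, 125.0], [15.0, 226.0, 162.0, 166.0]]
-0.003 0.09 [[11.0, 167.0, 133.0, 152.0], [17.0, 230.0, 189.0, 194.0]]
-0.003 0.12 [[11.0, 169.0, 163.0, 180.0], [30.0, 234.0, 217.0, 221.0]]
```

Clearance under the bar is thin for the dish, so I'll add a few degrees of lean on the way. I'll use the same edge-of-reach push, with the arm plane at the lamp's azimuth.

```bash
python3 - <<'E'
from amb import *
s=get_state();Rw=R.from_euler('xyz',s['eef_rot'],degrees=True).as_matrix()
B=Ct-.1*lx-.04*ly+[0,0,.13]
E=np.array([.45,.24,.66])
R3=path(E,46,4,pos=B,Rw=Rw);print((R3.T@(lx)).round(2))
E
```

```text
call [-0.04, -0.46, -0.76] turn 0.128 mm 134.0
   call [-0.13, -0.45, -0.76] turn 0.128 mm 134.0
   call [-0.22, -0.41, -0.76] turn 0.128 mm 134.0
   call [-0.29, -0.36, -0.76] turn 0.128 mm 134.0
[-0.65 -0.65  0.4 ]
```

```bash
python3 - <<'E'
from amb import *
s=get_state();Rw=R.from_euler('xyz',s['eef_rot'],degrees=True).as_matrix();p=s['tcp_pos']
for x in (-.1,-.12,-.14):
  print(x,[int(chk(Rw,Ct+x*lx-.04*ly+[0,0,z])[:2,:2].min()) for z in (.06,.09,.13,.16,.2,.25,.3)], 'r',np.linalg.norm((Ct+x*lx-.04*ly)[:2]))
A=Ct-.06*lx-.01*ly+[0,0,.055];B=Ct-.12*lx-.05*ly+[0,0,.13]
print('A',(Rw.T@(A-p)/.15).round(2),'B cum',(Rw.T@(B-p)/.15).round(2))
B2=B+[0,0,.25];R3=path(B2,0,2,pos=B,Rw=Rw)
R3=path(np.array([.45,.26,.70]),46,3,pos=B2,Rw=Rw)
E
```

```text
-0.1 [38, 26, 15, 23, 59, 104, 104] r 0.4627102797556187
-0.12 [56, 44, 35, 39, 67, 112, 112] r 0.4457169397940067
-0.14 [75, 63, 55, 58, 80, 121, 123] r 0.42898295752529075
A [ 0.06  0.23 -0.2 ] B cum [ 0.33  0.4  -0.82]
   call [0.01, -0.33, -0.76] turn 0.0 mm 125.0
   call [0.01, -0.33, -0.76] turn 0.0 mm 125.0
   call [-0.11, -0.5, -0.56] turn 0.17 mm 114.0
   call [-0.24, -0.46, -0.56] turn 0.17 mm 114.0
   call [-0.35, -0.38, -0.56] turn 0.17 mm 114.0
```

send_rows([
  {"slide":[0.03,0.12,-0.12],"turn":0,"gripper":0.5},
  {"slide":[0.06,0.23,-0.2],"turn":0,"gripper":0.6},
  {"slide":[0.15,0.3,-0.4],"turn":0,"gripper":0.85},
  {"slide":[0.25,0.36,-0.6],"turn":0,"gripper":0.85},
  {"slide":[0.33,0.4,-0.82],"turn":0,"gripper":0.85},
])

```text
time_s: 32.55
tcp_pos: [0.4268, 0.1414, 0.1303]
eef_rot: [-156.4, -0.8, -37.0]
contact_force: [1.6, 0.7, -0.3]
gripper_width: 0.0646
gripper_force: 0.0
```

send_rows([
  {"slide":[0,-0.4,-0.95],"turn":0,"gripper":0.85},
  {"slide":[0,-0.4,-0.95],"turn":0,"gripper":0.85},
  {"slide":[0,-0.4,-0.95],"turn":0,"gripper":0.85},
  {"slide":[0,-0.4,-0.95],"turn":0,"gripper":0.85},
  {"slide":[0,-0.4,-0.95],"turn":0,"gripper":0.85},
])

```text
time_s: 32.97
tcp_pos: [0.4274, 0.1432, 0.2926]
eef_rot: [-155.7, -1.1, -37.0]
contact_force: [0.5, 0.9, 0.1]
gripper_width: 0.0745
gripper_force: 0.0
```

send_rows([
  {"slide":[0,-0.4,-0.95],"turn":0.1,"gripper":0.85},
  {"slide":[0,-0.4,-0.95],"turn":0.17,"gripper":0.85},
  {"slide":[0,-0.4,-0.95],"turn":0.24,"gripper":0.85},
  {"slide":[0,-0.4,-0.95],"turn":0.25,"gripper":0.85},
  {"slide":[0,-0.4,-0.95],"turn":0.25,"gripper":0.85},
])

```text
time_s: 33.38
tcp_pos: [0.4235, 0.1423, 0.4466]
eef_rot: [-157.1, 8.0, -57.8]
contact_force: [0.7, 0.3, 1.7]
gripper_width: 0.0745
gripper_force: 0.0
```

send_rows([
  {"slide":[-0.4,-0.6,-0.95],"turn":0.08,"gripper":0.85},
  {"slide":[-0.4,-0.6,-0.95],"turn":0.16,"gripper":0.85},
  {"slide":[-0.4,-0.6,-0.95],"turn":0.24,"gripper":0.85},
  {"slide":[-0.4,-0.6,-0.95],"turn":0.25,"gripper":0.85},
  {"slide":[-0.4,-0.6,-0.95],"turn":0.25,"gripper":0.85},
])

```text
time_s: 33.8
tcp_pos: [0.4278, 0.189, 0.6174]
eef_rot: [-161.9, 16.0, -79.4]
contact_force: [-0.0, -0.1, -0.2]
gripper_width: 0.0745
gripper_force: 0.0
```

```bash
python3 -c "
from amb import *
go([]);s=get_state();Rw=R.from_euler('xyz',s['eef_rot'],degrees=True).as_matrix();print((Rw.T@lx).round(2))"
```

```text
t 33.8 tcp [0.4278 0.189  0.6174] w 0.0745 F 0.0 [-0.  -0.1 -0.2] z [ 0.257  0.315 -0.914] y [-0.95 -0.09 -0.3 ] J [ 47. -14.   9.  -2. -90. -39.]
[-0.64 -0.66  0.41]
```

send_rows([
  {"slide":[-1,-1,-0.2],"turn":0,"gripper":0.85},
  {"slide":[-1,-1,-0.2],"turn":0,"gripper":0.85},
  {"slide":[-1,-1,-0.2],"turn":0,"gripper":0.85},
  {"slide":[-1,-1,-0.2],"turn":0,"gripper":0.85},
  {"slide":[-1,-1,-0.2],"turn":0,"gripper":0.85},
])

```text
time_s: 34.22
tcp_pos: [0.533, 0.3319, 0.7222]
eef_rot: [-162.2, 15.8, -79.3]
contact_force: [0.6, 0.1, 1.9]
gripper_width: 0.0745
gripper_force: 0.0
```

send_rows([
  {"slide":[-1,-1,-1],"turn":0,"gripper":0.85},
  {"slide":[-1,-1,-1],"turn":0,"gripper":0.85},
  {"slide":[-1,-1,-1],"turn":0,"gripper":0.85},
  {"slide":[-1,-1,-1],"turn":0,"gripper":0.85},
  {"slide":[-1,-1,-1],"turn":0,"gripper":0.85},
])

```text
time_s: 34.63
tcp_pos: [0.5507, 0.3881, 0.7911]
eef_rot: [-160.6, 16.2, -79.2]
contact_force: [0.0, -0.4, 0.4]
gripper_width: 0.0743
gripper_force: 0.0
```

send_rows([
  {"slide":[-1,-1,-1],"turn":0,"gripper":0.85},
  {"slide":[-1,-1,-1],"turn":0,"gripper":0.85},
  {"slide":[-1,-1,-1],"turn":0,"gripper":0.85},
  {"slide":[-1,-1,-1],"turn":0,"gripper":0.85},
  {"slide":[-1,-1,-1],"turn":0,"gripper":0.85},
])

```text
time_s: 35.05
tcp_pos: [0.532, 0.4131, 0.8114]
eef_rot: [-158.1, 17.4, -78.7]
contact_force: [-0.1, -0.4, -0.4]
gripper_width: 0.074
gripper_force: 0.0
```

```bash
python3 -c "
from amb import *
go([]);s=get_state();Rw=R.from_euler('xyz',s['eef_rot'],degrees=True).as_matrix();print((Rw.T@lx).round(2),np.degrees(np.arccos(-Rw[2,2])))
T=np.array([.6085,-.046,.0055])-.003*lx;D=T-.09*Rw[:,2];tn=min(yturn(52)[0],key=abs);print(yturn(52))
path(D,tn,5)"
```

```text
t 35.05 tcp [0.532  0.4131 0.8114] w 0.074 F 0.0 [-0.1 -0.4 -0.4] z [ 0.311  0.346 -0.885] y [-0.93 -0.07 -0.36] J [  57.   19.   72.    4. -115.  -46.]
[-0.62 -0.63  0.46] 27.7115759063679
([np.float64(-134.6), np.float64(45.4)], np.float64(2.1))
   call [0.92, 0.33, 0.65] turn 0.101 mm 176.0
   call [0.96, 0.18, 0.65] turn 0.101 mm 176.0
   call [0.97, 0.03, 0.65] turn 0.101 mm 176.0
   call [0.97, -0.12, 0.65] turn 0.101 mm 176.0
   call [0.94, -0.27, 0.65] turn 0.101 mm 176.0
```

```bash
python3 - <<'E'
from kin2 import *
for tilt in (24,25,26,27,27.7):
    print(tilt,[(ik(np.linalg.norm([.5975-d*.31,.173-d*.34]),.0245+d*.885,tilt)[0].round(1).tolist()) for d in (0,.04,.1)])
E
```

```text
24 [[19.1, -42.0, -4.9], [14.2, -42.0, -9.8], [7.0, -41.2, -17.7]]
25 [[19.0, -42.9, -3.1], [14.1, -42.9, -8.0], [6.8, -42.1, -16.1]]
26 [[19.0, -43.8, -1.2], [13.9, -43.8, -6.2], [6.5, -43.0, -14.4]]
27 [[19.0, -44.7, 0.7], [13.9, -44.8, -4.4], [6.3, -44.0, -12.7]]
27.7 [[19.0, -45.4, 2.1], [13.8, -45.4, -3.1], [6.2, -44.6, -11.5]]
```

send_rows([
  {"slide":[0.92,0.33,0.65],"turn":0.1,"gripper":0.85},
  {"slide":[0.92,0.33,0.65],"turn":0.1,"gripper":0.85},
  {"slide":[0.92,0.33,0.65],"turn":0.1,"gripper":0.85},
  {"slide":[0.92,0.33,0.65],"turn":0.1,"gripper":0.85},
  {"slide":[0.92,0.33,0.65],"turn":0.1,"gripper":0.85},
])

```text
time_s: 35.47
tcp_pos: [0.5419, 0.3127, 0.6646]
eef_rot: [-161.0, 20.6, -87.7]
contact_force: [1.3, 1.3, 1.3]
gripper_width: 0.0743
gripper_force: 0.0
```

send_rows([
  {"slide":[0.96,0.18,0.65],"turn":0.1,"gripper":0.85},
  {"slide":[0.96,0.18,0.65],"turn":0.1,"gripper":0.85},
  {"slide":[0.96,0.18,0.65],"turn":0.1,"gripper":0.85},
  {"slide":[0.96,0.18,0.65],"turn":0.1,"gripper":0.85},
  {"slide":[0.96,0.18,0.65],"turn":0.1,"gripper":0.85},
])

```text
time_s: 35.88
tcp_pos: [0.551, 0.2121, 0.5154]
eef_rot: [-164.8, 23.0, -97.2]
contact_force: [0.2, 0.7, -1.2]
gripper_width: 0.0744
gripper_force: 0.0
```

send_rows([
  {"slide":[0.97,0.03,0.65],"turn":0.1,"gripper":0.85},
  {"slide":[0.97,0.03,0.65],"turn":0.1,"gripper":0.85},
  {"slide":[0.97,0.03,0.65],"turn":0.1,"gripper":0.85},
  {"slide":[0.97,0.03,0.65],"turn":0.1,"gripper":0.85},
  {"slide":[0.97,0.03,0.65],"turn":0.1,"gripper":0.85},
])

```text
time_s: 36.3
tcp_pos: [0.561, 0.1144, 0.3706]
eef_rot: [-168.8, 25.1, -106.8]
contact_force: [0.2, -1.0, -0.7]
gripper_width: 0.0746
gripper_force: 0.0
```

send_rows([
  {"slide":[0.97,-0.12,0.65],"turn":0.1,"gripper":0.85},
  {"slide":[0.97,-0.12,0.65],"turn":0.1,"gripper":0.85},
  {"slide":[0.97,-0.12,0.65],"turn":0.1,"gripper":0.85},
  {"slide":[0.97,-0.12,0.65],"turn":0.1,"gripper":0.85},
  {"slide":[0.97,-0.12,0.65],"turn":0.1,"gripper":0.85},
])

```text
time_s: 36.72
tcp_pos: [0.5708, 0.0155, 0.226]
eef_rot: [-173.1, 26.5, -116.7]
contact_force: [-1.1, 0.8, -0.9]
gripper_width: 0.0743
gripper_force: 0.0
```

```bash
cat > dish.py <<'E'
from amb import *
def dplan(T,back=0):
    s=get_state();Rw=R.from_euler('xyz',s['eef_rot'],degrees=True).as_matrix()
    lean=np.array([Rw[0,2],Rw[1,2],0]);lean/=np.linalg.norm(lean)
    L=np.degrees(np.arctan2(lean[1],lean[0])); tn=min(yturn(L)[0],key=abs)
    D=np.array(T)-back*Rw[:,2];print('lean az',round(L,1),'turn',tn,round(tn/90,3));return D,tn,lean,Rw
E
python3 - <<'E'
from dish import *
go([]);D,tn,lean,Rw=dplan([.6085,-.046,.0055],.06);D=D-.003*lean
path(D,tn,1)
c=cap('wrist','wrist17.png')
amber('wrist',(.015,),200)
for r in optics.look_for('wrist','dish_a'): print(np.round(r['location'],3),round(r['p'],2))
E
```

```text
t 36.72 tcp [0.5708 0.0155 0.226 ] w 0.0743 F 0.0 [-1.1  0.8 -0.9] z [ 0.306  0.342 -0.888] y [-0.86  0.49 -0.11] J [  8.   3. -18. -23. -49. -24.]
lean az 48.2 turn 13.5 0.15
   call [0.9, -0.26, 0.83] turn 0.15 mm 188.0
wrist [257, 28, 44, 46, 1583] 0.015 [ 0.6074 -0.0457  0.015 ]
wrist [359, 187, 32, 23, 590] 0.015 [0.5996 0.1791 0.015 ]
[0.597 0.169 0.023] 0.69
[ 0.604 -0.05   0.013] 0.63
[0.489 0.278 0.027] 0.27
```

send_rows([
  {"slide":[0.9,-0.26,0.83],"turn":0.15,"gripper":0.85},
  {"slide":[0.9,-0.26,0.83],"turn":0.15,"gripper":0.85},
  {"slide":[0.9,-0.26,0.83],"turn":0.15,"gripper":0.85},
  {"slide":[0.9,-0.26,0.83],"turn":0.15,"gripper":0.85},
  {"slide":[0.9,-0.26,0.83],"turn":0.15,"gripper":0.85},
])

```text
time_s: 37.28
tcp_pos: [0.5915, -0.0675, 0.0623]
eef_rot: [-179.7, 27.5, -131.5]
contact_force: [-0.2, -0.8, 0.2]
gripper_width: 0.0743
gripper_force: 0.0
```

```bash
python3 - <<'E'
from dish import *
go([]);D,tn,lean,Rw=dplan([.608,-.046,.0055],0);D=D-.003*lean
path(D,tn,1)
amber('wrist',(.015,),200)
E
```

```text
t 37.28 tcp [ 0.5915 -0.0675  0.0623] w 0.0743 F 0.0 [-0.2 -0.8  0.2] z [ 0.31   0.343 -0.887] y [-0.75  0.66 -0.  ] J [ -5.  19. -19. -35. -40. -12.]
lean az 47.9 turn 0.5 0.006
   call [0.03, 0.02, 0.41] turn 0.006 mm 62.0
wrist [291, 199, 61, 41, 1924] 0.015 [ 0.6069 -0.0456  0.015 ]
```

send_rows([
  {"slide":[0.03,0.02,0.25],"turn":0,"gripper":0.85},
  {"slide":[0.03,0.02,0.37],"turn":0,"gripper":0.85},
  {"slide":[0.03,0.02,0.405],"turn":0,"gripper":0.85},
  {"slide":[0.03,0.02,0.405],"turn":0,"gripper":0.55},
  {"slide":[0.03,0.02,0.405],"turn":0,"gripper":0.55},
], newtons=10)

```text
time_s: 37.75
tcp_pos: [0.6058, -0.0468, 0.0099]
eef_rot: [-179.6, 27.6, -131.4]
contact_force: [-1.0, -0.4, -0.1]
gripper_width: 0.0661
gripper_force: 0.0
```

send_rows([
  {"slide":[0,0,0],"turn":0,"gripper":0.55},
  {"slide":[0,0,0],"turn":0,"gripper":0.55},
  {"slide":[0,0,0],"turn":0,"gripper":0.55},
  {"slide":[0,0,0],"turn":0,"gripper":0.55},
  {"slide":[0,0,-0.05],"turn":0,"gripper":0.55},
])

```text
time_s: 38.17
tcp_pos: [0.6018, -0.05, 0.0147]
eef_rot: [-179.8, 27.5, -131.6]
contact_force: [-0.7, -0.6, -1.2]
gripper_width: 0.0541
gripper_force: 10.0
```

```bash
python3 - <<'E'
from dish import *
go([])
amber('wrist',(.015,.02),200)
E
```

```text
t 38.17 tcp [ 0.6018 -0.05    0.0147] w 0.0541 F 10.0 [-0.7 -0.6 -1.2] z [ 0.31   0.343 -0.887] y [-0.75  0.67 -0.  ] J [ -3.  23. -20. -38. -35.  -9.]
wrist [279, 239, 80, 39, 2631] 0.015 [ 0.6063 -0.0434  0.015 ]
wrist [279, 239, 80, 39, 2631] 0.02 [ 0.6014 -0.049   0.02  ]
```

```bash
python3 - <<'E'
from dish import *
s=get_state();Rw=R.from_euler('xyz',s['eef_rot'],degrees=True).as_matrix();p=s['tcp_pos']
T=np.array([.5951,.1743,.028])
for d in (0,.02,.04,.07,.1,.13): print(d,chk(Rw,T-d*Rw[:,2])[:2,0])
A=p+[-.01,.04,.09];pre=T-.12*Rw[:,2]
print('lift',(Rw.T@(A-p)/.15).round(2)); path(pre,0,1,pos=A,Rw=Rw)
for f in (.3,.6,.8): print(chk(Rw,A+f*(pre-A))[:2,0])
E
```

```text
0 [77. 13.]
0.02 [59. 13.]
0.04 [42. 22.]
0.07 [20. 27.]
0.1 [18. 35.]
0.13 [19. 50.]
lift [-0.42  0.22 -0.46]
   call [-0.59, 0.81, 0.09] turn 0.0 mm 151.0
[ 85. 108.]
[56. 81.]
[37. 62.]
```

Clearances of 13 mm or more. Carry the dish over.

send_rows([
  {"slide":[-0.14,0.07,-0.15],"turn":0,"gripper":0.55},
  {"slide":[-0.28,0.14,-0.3],"turn":0,"gripper":0.55},
  {"slide":[-0.42,0.22,-0.46],"turn":0,"gripper":0.55},
  {"slide":[-0.57,0.42,-0.44],"turn":0,"gripper":0.55},
  {"slide":[-0.71,0.62,-0.42],"turn":0,"gripper":0.55},
])

```text
time_s: 38.63
tcp_pos: [0.5765, 0.0609, 0.1218]
eef_rot: [-179.6, 27.7, -131.7]
contact_force: [0.8, 0.6, -1.1]
gripper_width: 0.054
gripper_force: 10.0
```

send_rows([
  {"slide":[-0.1,0.14,0.01],"turn":0,"gripper":0.55},
  {"slide":[-0.2,0.28,0.03],"turn":0,"gripper":0.55},
  {"slide":[-0.3,0.41,0.05],"turn":0,"gripper":0.55},
  {"slide":[-0.3,0.41,0.05],"turn":0,"gripper":0.55},
  {"slide":[-0.3,0.41,0.05],"turn":0,"gripper":0.55},
])

```text
time_s: 39.05
tcp_pos: [0.5576, 0.1353, 0.1336]
eef_rot: [-179.7, 27.6, -131.4]
contact_force: [-0.1, -0.8, -0.6]
gripper_width: 0.0544
gripper_force: 10.0
```

```bash
python3 - <<'E'
from dish import *
go([]);s=get_state();p=s['tcp_pos'];Rw=R.from_euler('xyz',s['eef_rot'],degrees=True).as_matrix()
T=np.array([.5951,.1743,.028]);print((Rw.T@(T-p)/.15).round(3))
z=p[2]-.008+.015
amber('wrist',(z,.019),100);amber('scene',(z,.019),60);amber('top',(z,.019),60)
print('expected held dish',p+[.0039,.0014,.007])
E
```

```text
t 39.05 tcp [0.5576 0.1353 0.1336] w 0.0544 F 10.0 [-0.1 -0.8 -0.6] z [ 0.31   0.344 -0.886] y [-0.75  0.66 -0.  ] J [ 25.   6. -29. -21. -30. -50.]
[ 0.007 -0.011  0.791]
wrist [291, 170, 47, 34, 1243] 0.1406075039706462 [0.5213 0.0933 0.1406]
wrist [291, 170, 47, 34, 1243] 0.019 [0.5979 0.1756 0.019 ]
wrist [279, 238, 80, 40, 2631] 0.1406075039706462 [0.5555 0.1344 0.1406]
wrist [279, 238, 80, 40, 2631] 0.019 [0.6754 0.2689 0.019 ]
wrist [204, 285, 8, 33, 128] 0.1406075039706462 [0.6449 0.1236 0.1406]
wrist [204, 285, 8, 33, 128] 0.019 [0.8783 0.2443 0.019 ]
wrist [425, 285, 8, 33, 107] 0.1406075039706462 [0.534  0.2215 0.1406]
wrist [425, 285, 8, 33, 107] 0.019 [0.6266 0.4665 0.019 ]
scene [0, 9, 149, 93, 5969] 0.1406075039706462 [ 0.9794 -1.068   0.1406]
scene [0, 9, 149, 93, 5969] 0.019 [ 0.9837 -1.2857  0.019 ]
scene [26, 62, 142, 91, 3329] 0.1406075039706462 [ 0.9715 -0.7051  0.1406]
scene [26, 62, 142, 91, 3329] 0.019 [ 0.9747 -0.8676  0.019 ]
scene [376, 198, 39, 4, 84] 0.1406075039706462 [0.5145 0.0701 0.1406]
scene [376, 198, 39, 4, 84] 0.019 [0.448  0.0257 0.019 ]
scene [382, 264, 16, 15, 184] 0.1406075039706462 [0.6465 0.2003 0.1406]
scene [382, 264, 16, 15, 184] 0.019 [0.6002 0.1758 0.019 ]
scene [252, 277, 81, 86, 1403] 0.1406075039706462 [0.8765 0.1594 0.1406]
scene [252, 277, 81, 86, 1403] 0.019 [0.8653 0.1286 0.019 ]
top [221, 87, 20, 13, 108] 0.1406075039706462 [0.851  0.1379 0.1406]
top [221, 87, 20, 13, 108] 0.019 [0.9144 0.1709 0.019 ]
top [208, 98, 79, 21, 481] 0.1406075039706462 [0.7975 0.0882 0.1406]
top [208, 98, 79, 21, 481] 0.019 [0.8532 0.1141 0.019 ]
expected held dish [0.56154614 0.13669979 0.1406075 ]
```

send_rows([
  {"slide":[0.007,-0.025,0.2],"turn":0,"gripper":0.55},
  {"slide":[0.007,-0.025,0.4],"turn":0,"gripper":0.55},
  {"slide":[0.007,-0.025,0.56],"turn":0,"gripper":0.55},
  {"slide":[0.007,-0.025,0.67],"turn":0,"gripper":0.55},
  {"slide":[0.007,-0.025,0.73],"turn":0,"gripper":0.55},
])

```text
time_s: 39.62
tcp_pos: [0.5944, 0.1672, 0.0323]
eef_rot: [-179.9, 27.3, -131.8]
contact_force: [-0.2, -1.2, 0.2]
gripper_width: 0.0542
gripper_force: 10.0
```

```bash
python3 - <<'E'
from dish import *
go([]);s=get_state();p=s['tcp_pos'];Rw=R.from_euler('xyz',s['eef_rot'],degrees=True).as_matrix()
T=np.array([.5965,.1728,.028]);print((Rw.T@(T-p)/.15).round(3))
E
```

```text
t 39.62 tcp [0.5944 0.1672 0.0323] w 0.0542 F 10.0 [-0.2 -1.2  0.2] z [ 0.308  0.341 -0.888] y [-0.75  0.67 -0.  ] J [ 25.  19. -27. -30. -21. -41.]
[-0.019  0.015  0.042]
```

send_rows([
  {"slide":[-0.02,0.015,0.01],"turn":0,"gripper":0.55},
  {"slide":[-0.02,0.015,0.02],"turn":0,"gripper":0.55},
  {"slide":[-0.02,0.015,0.03],"turn":0,"gripper":0.55},
  {"slide":[-0.02,0.015,0.038],"turn":0,"gripper":0.55},
  {"slide":[-0.02,0.015,0.042],"turn":0,"gripper":0.55},
])

```text
time_s: 40.03
tcp_pos: [0.5967, 0.1741, 0.032]
eef_rot: [-179.7, 27.6, -131.6]
contact_force: [-0.2, -0.3, -0.7]
gripper_width: 0.0543
gripper_force: 10.0
```

```bash
python3 - <<'E'
from dish import *
go([]);s=get_state();p=s['tcp_pos'];Rw=R.from_euler('xyz',s['eef_rot'],degrees=True).as_matrix()
T=np.array([.5965,.1728,.028]);print((Rw.T@(T-p)/.15).round(3))
E
```

```text
t 40.03 tcp [0.5967 0.1741 0.032 ] w 0.0543 F 10.0 [-0.2 -0.3 -0.7] z [ 0.311  0.343 -0.886] y [-0.75  0.67 -0.  ] J [ 26.  19. -27. -30. -21. -41.]
[ 0.019 -0.005  0.02 ]
```

send_rows([
  {"slide":[0.006,-0.002,0.006],"turn":0,"gripper":0.55},
  {"slide":[0.01,-0.005,0.012],"turn":0,"gripper":0.55},
  {"slide":[0.015,-0.005,0.018],"turn":0,"gripper":0.55},
  {"slide":[0.019,-0.005,0.022],"turn":0,"gripper":0.55},
  {"slide":[0.019,-0.005,0.022],"turn":0,"gripper":0.55},
])

```text
time_s: 40.45
tcp_pos: [0.5969, 0.1733, 0.0281]
eef_rot: [-179.7, 27.6, -131.6]
contact_force: [-4.9, -0.6, 9.3]
gripper_width: 0.0539
gripper_force: 10.0
```

```bash
python3 - <<'E'
from dish import *
go([]);s=get_state();p=s['tcp_pos'];Rw=R.from_euler('xyz',s['eef_rot'],degrees=True).as_matrix()
T=np.array([.5965,.1728,.026]);print((Rw.T@(T-p)/.15).round(3))
E
```

```text
t 40.45 tcp [0.5969 0.1733 0.0281] w 0.0539 F 10.0 [-4.9 -0.6  9.3] z [ 0.311  0.344 -0.886] y [-0.75  0.67 -0.  ] J [ 25.  20. -27. -31. -21. -40.]
[ 0.01  -0.     0.011]
```

send_rows([
  {"slide":[0,0,-0.003],"turn":0,"gripper":0.65},
  {"slide":[0,0,-0.003],"turn":0,"gripper":0.72},
  {"slide":[0,0,-0.003],"turn":0,"gripper":0.75},
  {"slide":[0,0,-0.003],"turn":0,"gripper":0.75},
  {"slide":[0,0,-0.1],"turn":0,"gripper":0.75},
])

```text
time_s: 40.87
tcp_pos: [0.591, 0.1677, 0.0378]
eef_rot: [-179.9, 27.3, -131.7]
contact_force: [-0.2, -0.2, -0.1]
gripper_width: 0.0654
gripper_force: 0.0
```

send_rows([
  {"slide":[0,0,-0.15],"turn":0,"gripper":0.75},
  {"slide":[0,0,-0.35],"turn":0,"gripper":0.75},
  {"slide":[0,0,-0.55],"turn":0,"gripper":0.75},
  {"slide":[0,0,-0.75],"turn":0,"gripper":0.75},
  {"slide":[0,0,-0.75],"turn":0,"gripper":0.75},
])

```text
time_s: 41.28
tcp_pos: [0.5578, 0.1285, 0.1452]
eef_rot: [-179.5, 27.8, -131.5]
contact_force: [1.2, 0.1, 0.3]
gripper_width: 0.0655
gripper_force: 0.0
```

```bash
python3 - <<'E'
from dish import *
go([])
for n in ('wrist','scene','top'):
    amber(n,(.034,),100)
    for t in ('dish_a','tube_a','dish_tray'):
        for r in optics.look_for(n,t): print(n,t,np.round(r['location'],3),round(r['p'],2))
# outline of the stack in the wrist view
c=cap('wrist','wrist20.png')
h=cv2.cvtColor(c['img'],cv2.COLOR_RGB2HSV)
E
```

```text
t 41.28 tcp [0.5578 0.1285 0.1452] w 0.0655 F 0.0 [1.2 0.1 0.3] z [ 0.316  0.344 -0.884] y [-0.75  0.67 -0.01] J [ 24.   5. -29. -21. -32. -50.]
wrist [297, 176, 46, 34, 1206] 0.034 [0.5979 0.1758 0.034 ]
wrist dish_a [0.591 0.168 0.033] 0.82
wrist dish_a [0.581 0.157 0.018] 0.76
wrist tube_a [0.487 0.278 0.026] 0.84
wrist tube_a [0.461 0.255 0.028] 0.57
wrist dish_tray [0.574 0.16  0.003] 0.95
scene [0, 9, 148, 93, 5958] 0.034 [ 0.9836 -1.2589  0.034 ]
scene [26, 61, 142, 92, 3338] 0.034 [ 0.9748 -0.8475  0.034 ]
scene [383, 262, 16, 15, 189] 0.034 [0.6   0.176 0.034]
scene [252, 277, 81, 87, 1398] 0.034 [0.8668 0.1328 0.034 ]
scene dish_a [0.601 0.177 0.034] 0.78
scene dish_a [0.627 0.191 0.018] 0.62
scene dish_a [ 0.567 -0.46   0.018] 0.54
scene tube_a [0.458 0.259 0.031] 0.96
scene tube_a [0.492 0.287 0.032] 0.73
scene dish_tray [0.589 0.171 0.004] 0.77
top [221, 87, 20, 13, 108] 0.034 [0.9066 0.1668 0.034 ]
top [208, 98, 79, 21, 481] 0.034 [0.8463 0.1111 0.034 ]
top [217, 198, 17, 17, 170] 0.034 [0.6017 0.1786 0.034 ]
top dish_a [0.609 0.184 0.036] 0.67
top dish_tray [0.618 0.212 0.006] 0.78
```

The stacked dish's centre matches dish_b's earlier measured centre to within 1 mm in two cameras, at the right height. I'll check the bystanders and hand in.

```bash
python3 - <<'E'
from dish import *
c=cap('scene')
for t in ('well_block','marker','bottle','pipette','timer'):
    print(t,[(np.round(r['location'],3).tolist(),round(r['p'],2)) for r in optics.look_for('scene',t)[:1]])
print(order.close_job())
E
```

```text
well_block [([0.589, 0.17, 0.005], 0.45)]
marker [([0.448, -0.183, 0.01], 0.52)]
bottle [([0.766, -0.096, 0.075], 0.82)]
pipette [([0.569, -0.46, 0.019], 0.8)]
timer [([0.436, -0.098, 0.022], 0.6)]
the job is handed in; nothing more can be done
None
```

Job handed in at about 41 s: both tubes lie flat in the rectangular tray, and the loose dish sits on dish_b with its centre within about 1 mm; the marker, bottle, pipette and timer read essentially where they started (timer within network error), but the final check didn't pick up the well block.

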